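Hang the herb pan in a chain under the drying stand

ROBOT

A 6-joint arm with a two-finger parallel gripper is mounted at the origin on the work surface. World frame = base frame: x ahead of the robot, y to its left, z up, the work surface at z = 0. Lengths are in m, angles in rad, forces in N, time in s.
With the tool pointing down it reaches from about 0.35 to 0.775 m from the base axis. Payload 7.3 kg.
Tool frame: the origin (TCP) lies midway between the tips of the shut fingers; the grasp point (between the pads) lies 19 mm behind it (robot.grasp_offset is the z of the grasp point in the tool frame, in m); z points along the fingers, y is the direction in which the jaws open and shut (so a half turn about z gives the same grasp; the last joint's range is limited). The gripper opens to 92 mm and grips with 3 to 60 N. Pads are 19 mm wide; open, the fingers measure 130 mm over their backs; the gripper's body (75 mm by 190 mm) begins 47 mm behind the grasp point.
Start: joints at [-1.308, 0.342, 1.524, -0, 1.275, -0.146], TCP at [0.209, -0.482, 0.227] pointing down, gripper open.
Joint ranges: [-2.53, 2.53], [-0.77, 2.02], [0.04, 2.7], [-1, 4.14], [0.28, 2.66], [-3.11, 3.11]. Speed limits (rad/s): [2.57, 2.57, 3.14, 3.14, 3.14, 3.14].

INTERFACE

Orientations are given as [roll, pitch, yaw] about the fixed x, y, z axes, in that order (R = Rz(yaw) Ry(pitch) Rx(roll)).
In Python, from cell import observe, imaging, workorder, robot gives the robot as it stands. The module is installed in compiled form; this text tells all that it offers.
- The arm moves only by the tool send_rows, never from a script. Its argument "series" is a list of rows, each a list of 7 numbers: the shift along the tool's x, y, z in m, then the turn, a rotation vector about the tool's x, y, z in rad, then the closure, from 0 (fully open) to 1 (shut). A call has 1 to 5 rows; each row shifts and turns the commanded pose from where the row before left it, along the tool's axes as they then stand; what a row does not reach is not made up. A row lasts 1/12 s, in which the tool goes at most 41.7 mm and 7.16 degrees, less where a joint would pass 70% of its speed; a pose out of reach is approached as far as the arm can. A call is refused whole if a number of a shift passes 0.0417 or a number of a turn 0.125, either way. A call with a gripper value outside its range is refused whole. The fingers move at their own pace and stop on an object; "newtons" is the grip in N (left out, the last holds). Time passes only in rows, so rows that do not move let the fingers close. It gives the time, the measured TCP pose, the force and the opening at its end, in the units of the state.
- observe(): the state, without advancing time (a new reading comes with each control period).
- imaging.read_camera(name): name is "side" or "top" or "wrist"; returns a dict with "color" (480x640x3 uint8, red, green, blue), "range_z" (480x640 float32, m along the optical axis (not along the pixel's ray), 0 where there is no reading), "vfov" (degrees; the focal length in pixels is half the picture's height over the tangent of half this angle, whatever the lens; pixels are square), "cx", "cy" (the principal point, pixels), "dist_coeffs" ([k1, k2, p1, p2, k3] as OpenCV has them; the pictures are not rectified), "T" (4x4, takes a point from camera to world coordinates). Camera axes: x right, y down, z forward; pixel columns grow to the right and rows downward; lengths in m; the calibration is good to about 2 mm. A picture is of the moment at which its call begins.
- workorder.hand_in(): hands the job in, once; it reports no verdict.
The state is a dict: "time": time; "qpos": joint angles; "qvel": joint speeds; "joint_efforts": joint torques, N m; "tool_pos": TCP position; "tool_rot": TCP orientation; "contact_force": force on the tool from outside, world axes, zero at the start; "torque": the same for the moment, N m; "opening": finger opening in m.
Only numpy, scipy, OpenCV 4.12 (cv2) and the standard library are available. Lean on these libraries where they do the work, as an engineer would, in place of code of your own. Each camera call takes 0.05 s, during which the arm holds its last target.

TASK

Lift the steel hanger out of its wooden block and hook it over the middle of the stand's bar, and let go of it. Then hang the steel herb pan by its hook from the bottom bar of the hanger's lower loop, so that hanger and pan hang as a chain, still and level, clear of the counter and of the stand's posts. Leave the jar and the mortar where they are.

Things in the scene. Friction and masses are not known exactly. Their poses are not given: they have to be found in the camera images.
- stand: Fixed drying stand: level round steel bar (12 mm diameter, 320 mm long, along the stand's y, axis 270 mm up) on two 14 mm posts at y = +-160 mm with wooden feet (90 mm in x, 35 in y, 14 high) and 22 mm balls on top. Origin on the counter under the bar's middle; x points away from the robot within 0.3 rad. Hooks come on from the robot's side (-x).
- stand_bar (a point): Middle of the stand's bar, on its axis, 270 mm above the counter; axes as the stand's.
- block: Fixed wooden block 90 mm (x) by 150 mm (y) by 56 mm high, left or right of the stand; origin at the centre of its underside. A slot in its top (10.5 mm wide in x, 102 mm long in y, 42 mm deep) holds the hanger's lower loop.
- hanger: Loose steel hanger, 202 mm tall, 160 g, standing in the block's slot (may lean 0.06 rad), axes as the block's. Origin: centre of its underside; z up. Below, the loop (see hanger_bar); above it a flat stem 30 mm wide (y), 5 mm thick, jogs from x = 0 to x = -16 mm (z 92 to 152); from it the hook goes to +x (see hanger_seat); on top a wooden grip (see hanger_grip).
- hanger_grip (a point): Centre of the hanger's wooden grip, at (-16, 0, 177 mm) in the hanger's frame: an upright block 20 mm (x) by 26 mm (y) by 50 mm, z 152 to 202. The hook's peak is 31 mm lower, 16 mm to +x.
- hanger_seat (a point): Under the hanger's hook peak, at (0, 0, 137 mm): the axis of a 12 mm bar lies here (within 3 mm) when it hangs. Gable-shaped strap hook, 30 mm wide: leaves the stem at z 134, peak at x = 0 (underside z 143), tip at x = +16 with lower end at z 116. The 27 mm mouth between stem and tip opens down: move it to +x with the tip above the bar, then lower.
- hanger_bar (a point): Centre of the bottom bar of the hanger's lower loop, at (0, 0, 4 mm); bar along the hanger's y. Loop: upright rectangle across y, 96 by 76 mm outside, of 8 mm square bar; opening 80 mm (y) by 60 mm (z 8 to 68). With the hanger hung, this bar is about 138 mm above the counter and swings easily about the stand's bar.
- pan: Loose round steel pan, about 220 g, on the counter. Origin: centre of its underside; z up. Rim 140 mm diameter, 30 mm high; pouring lip to x = +81 mm; wooden ear at -x, which roughly faces the robot (see pan_ear). A fixed 6 mm wire bail crosses it along y, from the rim up to z 54 mm, and carries a hook (see pan_seat). Hung from the hook it is level within 0.15 rad.
- pan_seat (a point): Under the pan's hook peak, at (0, 0, 104 mm) in the pan's frame: the centre of the 8 mm bar lies here (within 3 mm) when it hangs. Strap hook 24 mm wide (y): stem at x = -16 (z 66 to 100), gable peak at x = 0 (underside z 109, top 115), tip at x = +16 with lower end at z 86. Mouth 27 mm, opens down; move to +x with the tip over the bar (29 mm gap above the bail), then lower.
- pan_ear (a point): Place to grip on the pan's wooden ear, at (-103, 0, 35 mm) in the pan's frame; the ear spans x -125 to -69, 18 mm thick in y, z 15 to 51 mm; pinch it across y, from above.
- mortar: Bystander behind the stand: white bowl-shaped mortar, 90 mm diameter, 70 mm high; origin at its underside.
- jar: Bystander behind the stand: brown glass jar with lid, 76 mm diameter, 110 mm high; origin at its underside.
Not all that is in view belongs to the job. Leave any orange, turquoise or yellow look-alike of the pan alone.

How it is judged:
On the way, in this order (a step that is already met when the one before it is completed fails the run):
1. the hanger hangs by its hook on the middle of the stand's bar, let go (x of hanger_seat in the frame of stand between -0.012 and 0.012 m and y of hanger_seat in the frame of stand between -0.05 and 0.05 m and z of hanger_seat in the frame of stand between 0.262 and 0.282 m and angle between hanger's own z axis and vertical below 0.3 rad and contact force between hanger and stand above 0.5 N and contact force between hanger and the fingers below 0.1 N), for 0.2 s.
2. the pan hangs by its hook from the bottom bar of the hanger's loop, let go (distance between pan_seat and hanger_bar below 0.025 m and x of pan_seat in the frame of hanger between -0.013 and 0.013 m and z of pan_seat in the frame of hanger above -0.006 m and contact force between pan and hanger above 0.5 N and contact force between pan and the fingers below 0.1 N and contact force between pan and stand below 0.1 N and height (world z) of pan above 0.015 m and angle between pan's own z axis and vertical below 0.3 rad), for 0.2 s.
At the end, for the whole second after the job is handed in: Hanger on the stand's bar by its hook: peak within 12 mm in x, 50 mm of the bar's middle; pan on the loop's bottom bar by its hook: within 13 mm in x, 25 mm in all, 15 mm above the counter, off the stand; both tilted under 0.3 rad, let go, under 0.05 m/s; bystanders within 30 mm (all of step 1 and all of step 2 and linear speed of each of pan, hanger below 0.05 m/s and distance of each of mortar, jar from where it was at the start of the episode below 0.03 m); the robot touches nothing.
It fails at once if a bystander (jar, mortar) is pushed more than 30 mm (distance of any of mortar, jar from where it was at the start of the episode above 0.03 m).
It also fails if it takes over 72 s, if anything falls off the work surface, if the arm or the gripper's body presses on something with over 40 N, if the wrist force passes 120 N, or if a joint passes its speed limit or range.

## Working session

There is one attempt and no reset: what is moved stays moved. The work goes in short steps, Python scripts to look and compute and a tool call to move; the robot and the scene stay as the last step left them, time stands still between calls to the robot, and variables do not carry over. Pictures are saved under pics/ and viewed, and the job is handed in when it is done.

Besides the shell and the picture viewer there is one more tool, called after ">>>" as a command line: name --pt "numbers of a row" for each row, then --argument value for the rest. send_rows: Moves the arm, as the interface text tells. Its arguments: {"type":"object","properties":{"series":{"type":"array","items":{"type":"array","items":{"type":"number"}}},"newtons":{"type":"number"}},"required":["series"]}

```bash
mkdir -p pics; ls
cat > h.py <<'E'
import numpy as np, cv2
from cell import observe, imaging, workorder, robot
def cam(n,tag):
    d=imaging.read_camera(n); cv2.imwrite(f'pics/{tag}.png',d['color'][:,:,::-1]); np.savez(f'pics/{tag}.npz',**{k:np.array(v) for k,v in d.items()})
    return d
def K(d):
    f=240/np.tan(np.radians(float(d['vfov']))/2); return np.array([[f,0,float(d['cx'])],[0,f,float(d['cy'])],[0,0,1]])
def rays(d,uv):
    uv=np.array(uv,float).reshape(-1,1,2); p=cv2.undistortPoints(uv,K(d),np.array(d['dist_coeffs'])).reshape(-1,2)
    return np.c_[p,np.ones(len(p))]
def onplane(d,uv,z):
    r=rays(d,uv)@d['T'][:3,:3].T; o=d['T'][:3,3]; return o+r*((z-o[2])/r[:,2])[:,None]
def cloud(d):
    v,u=np.mgrid[:480,:640]; r=rays(d,np.stack([u.ravel(),v.ravel()],1)); P=r*d['range_z'].reshape(-1,1)
    return (P@d['T'][:3,:3].T+d['T'][:3,3]).reshape(480,640,3)
def proj(d,P):
    R=d['T'][:3,:3].T; t=-R@d['T'][:3,3]; return cv2.projectPoints(np.array(P,float).reshape(-1,3),cv2.Rodrigues(R)[0],t,K(d),np.array(d['dist_coeffs']))[0].reshape(-1,2)
E
python3 - <<'E'
from h import *
print(observe()); print(robot.grasp_offset)
for n in ['side','top','wrist']:
    d=cam(n,n+'0'); print(n,d['vfov'],d['dist_coeffs'],d['T'].round(3).tolist(),(d['range_z']>0).mean())
E
```

```text
pics
{'time': 0.0, 'qpos': array([-1.30799414e+00,  3.42723495e-01,  1.52499978e+00, -3.69341917e-05,
        1.27540828e+00, -1.46012175e-01]), 'qvel': array([ 0.0005143 , -0.00033158, -0.0004731 ,  0.00194641, -0.00039435,
        0.00027122]), 'joint_efforts': array([-9.10841391e-04, -4.31241381e+01, -2.44216347e+01,  7.17427838e-02,
        5.60279202e-02, -1.11832051e-04]), 'tool_pos': array([ 0.20859689, -0.48133995,  0.22605058]), 'tool_rot': array([-3.14006499e+00, -1.88958118e-04,  4.08825000e-01]), 'contact_force': array([ 0.68516854, -0.38075045,  0.5174882 ]), 'torque': array([0.04181638, 0.0356551 , 0.0024939 ]), 'opening': 0.09184404833545197}
-0.0188
side 55.82715957005362 [-0.11878812  0.          0.          0.          0.        ] [[-0.966, -0.181, 0.187, 0.355], [-0.26, 0.675, -0.691, 0.993], [-0.001, -0.716, -0.699, 1.09], [0.0, 0.0, 0.0, 1.0]] 0.9960904947916667
top 48.0096062398741 [0.04797817 0.         0.         0.         0.        ] [[0.04, -0.975, 0.22, 0.279], [-0.999, -0.04, 0.004, 0.094], [0.005, -0.22, -0.975, 1.537], [0.0, 0.0, 0.0, 1.0]] 0.995859375
wrist 65.50172016857537 [0.00566684 0.         0.         0.         0.        ] [[0.398, -0.882, -0.253, 0.276], [-0.918, -0.382, -0.109, -0.452], [-0.0, 0.275, -0.961, 0.385], [0.0, 0.0, 0.0, 1.0]] 0.9959733072916667
```

View pics/side0.png

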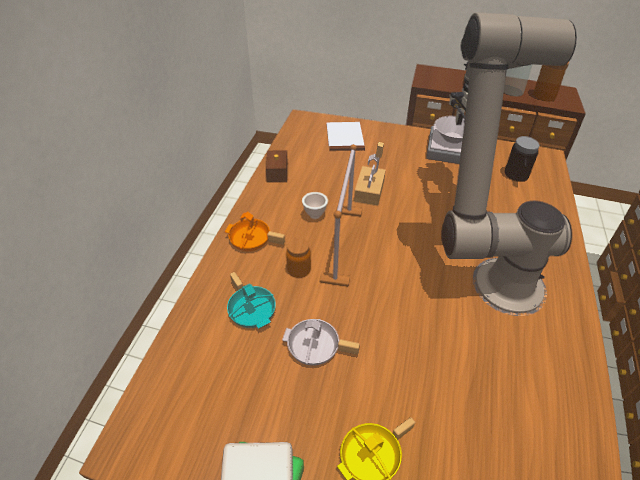

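View pics/top0.png

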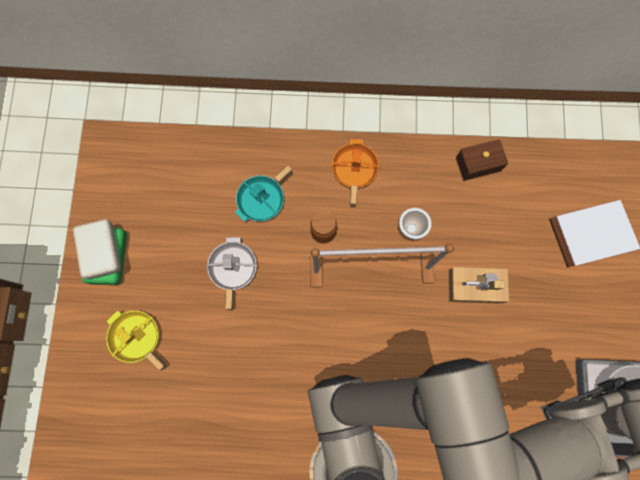

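View pics/wrist0.png

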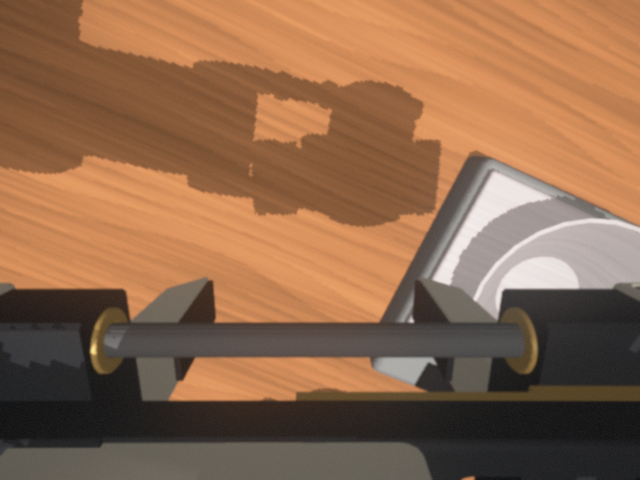

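The side and top views show the stand (top: bar from (315,252) to (449,248)), the block with the hanger at (479,285), and the steel pan at (232,265) with its ear at (229,299). Next I measure them.

Run:
```python
from h import *
d=dict(np.load('pics/top0.npz')); C=cloud(d); s=dict(np.load('pics/side0.npz')); S=cloud(s)
np.set_printoptions(precision=4,suppress=True)
# stand bar points
for nm,X in(('top',C),('side',S)):
    P=X.reshape(-1,3)
    m=(abs(P[:,2]-.271)<.012)&(P[:,0]>.35)&(P[:,0]<.8)&(P[:,1]<.15)&(P[:,1]>-.4)
    Q=P[m]; print(nm,len(Q)); 
    if len(Q)>10:
        c=np.median(Q,0); print(Q.min(0),Q.max(0),c)
        vx,vy,x0,y0=cv2.fitLine(Q[:,:2].astype(np.float32),cv2.DIST_HUBER,0,.01,.01).ravel(); print('line',vx,vy,x0,y0, Q[:,2].max())
    # block top
    m=(abs(P[:,2]-.056)<.006)&(P[:,0]>.3)&(P[:,0]<.8)&(P[:,1]<-.2)&(P[:,1]>-.55)
    Q=P[m]; print('block',len(Q),cv2.minAreaRect(Q[:,:2].astype(np.float32)) if len(Q)>3 else '', Q.min(0),Q.max(0))
    m=(P[:,2]>.14)&(P[:,2]<.22)&(P[:,0]>.35)&(P[:,0]<.62)&(P[:,1]<-.2)&(P[:,1]>-.45)
    Q=P[m]; print('hang',len(Q),Q.min(0),Q.max(0)) 
    m=(P[:,2]>.19)&(P[:,2]<.21)&(P[:,0]>.35)&(P[:,0]<.62)&(P[:,1]<-.23)&(P[:,1]>-.45)
    Q=P[m]; print('grip',len(Q),Q.min(0),Q.max(0),Q.mean(0)) 
    m=(P[:,2]>.02)&(P[:,2]<.035)&(P[:,0]>.3)&(P[:,0]<.8)&(P[:,1]<.5)&(P[:,1]>.13)
    Q=P[m]; print('pan',len(Q),Q.min(0),Q.max(0),Q.mean(0)) 
im=d['color'];cv2.imwrite('pics/tz.png',cv2.resize(im[200:340,170:560],None,fx=2,fy=2,interpolation=3)[:,:,::-1])
im=cv2.resize(s['color'][130:220,300:400],None,fx=6,fy=6,interpolation=3);cv2.imwrite('pics/sz.png',im[:,:,::-1])
```

```text
top 676
[ 0.5232 -0.2095  0.2608] [0.5673 0.1309 0.283 ] [ 0.5453 -0.0397  0.2749]
line 0.07802197 -0.99695164 0.5448521 -0.03694745 0.28298182531290617
block 1321 ((0.5097048282623291, -0.3336520195007324), (0.09012473374605179, 0.1498362421989441), 0.4539765417575836) [ 0.4644 -0.4088  0.05  ] [ 0.5547 -0.259   0.062 ]
hang 247 [ 0.4769 -0.3483  0.147 ] [ 0.553  -0.2012  0.22  ]
grip 30 [ 0.4776 -0.3483  0.1901] [ 0.4961 -0.3194  0.21  ] [ 0.4847 -0.3252  0.2012]
pan 594 [0.4145 0.1343 0.02  ] [0.7999 0.4308 0.035 ] [0.6345 0.3394 0.0284]
side 310
[ 0.524  -0.206   0.2594] [0.5666 0.1333 0.2829] [ 0.5447 -0.0145  0.2758]
line 0.071502015 -0.99744046 0.5447063 -0.022185082 0.2829346231486122
block 557 ((0.5097268223762512, -0.33144447207450867), (0.09113926440477371, 0.15923920273780823), 0.7350755333900452) [ 0.4641 -0.4114  0.0502] [ 0.5554 -0.2521  0.0619]
hang 160 [ 0.4768 -0.3518  0.1406] [ 0.524  -0.3118  0.2184]
grip 28 [ 0.4768 -0.3377  0.1931] [ 0.4973 -0.3165  0.2098] [ 0.4864 -0.3226  0.2014]
pan 774 [0.413  0.1312 0.02  ] [0.7997 0.4336 0.035 ] [0.6144 0.3224 0.0286]
```

View pics/tz.png

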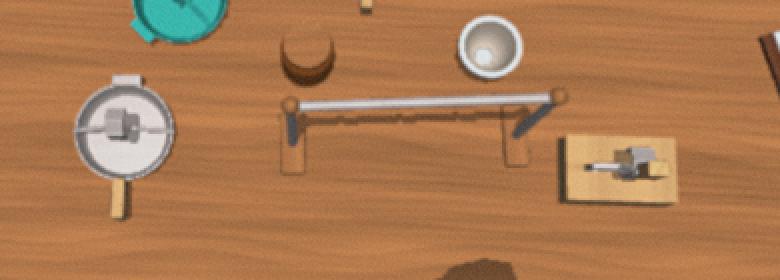

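View pics/sz.png

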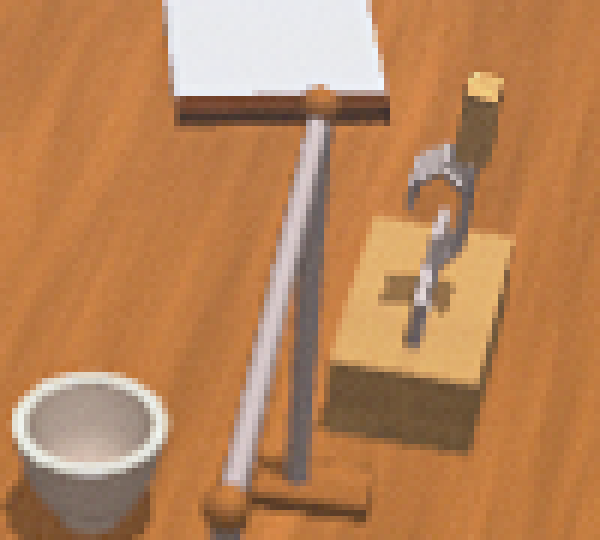

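```bash
cat >> h.py <<'E'
from scipy.spatial.transform import Rotation as Ro
np.set_printoptions(precision=4,suppress=True)
def go(p,rpy=None):
    o=observe(); R=Ro.from_euler('xyz',o['tool_rot']); 
    print('pos',o['tool_pos'],'rot',o['tool_rot'],'F',o['contact_force'],'op',o['opening'],'t',o['time'])
    sh=R.inv().apply(np.array(p)-o['tool_pos'])
    print('shift tool',sh,'n',np.abs(sh).max()/.0417)
    if rpy is not None:
        R2=Ro.from_euler('xyz',rpy); print('turn',(R.inv()*R2).as_rotvec(),'shift in new axes',R2.inv().apply(np.array(p)-o['tool_pos']))
E
python3 - <<'E'
from h import *
d=dict(np.load('pics/top0.npz'));C=cloud(d);s=dict(np.load('pics/side0.npz'));S=cloud(s)
# wooden grip by colour
for nm,X,D in(('top',C,d),('side',S,s)):
    h=cv2.cvtColor(D['color'],cv2.COLOR_RGB2HSV)
    m=(X[...,2]>.18)&(X[...,2]<.225)&(X[...,0]>.45)&(X[...,0]<.53)&(X[...,1]<-.27)&(X[...,1]>-.4)
    v,u=np.where(m); print(nm,len(u),u.min(),u.max(),v.min(),v.max()); Q=X[m]; T=Q[Q[:,2]>.209]; print(T.mean(0),T.min(0),T.max(0),len(T),h[m].mean(0))
    # pan
    m=(h[...,1]<60)&(X[...,2]>.022)&(X[...,2]<.045)&(X[...,0]>.4)&(X[...,0]<.75)&(X[...,1]>.1)&(X[...,1]<.4)
    Q=X[m];c,r=cv2.minEnclosingCircle(Q[:,:2].astype(np.float32)); print('pan',c,r,len(Q),Q.mean(0))
    m=(h[...,1]>60)&(X[...,2]>.03)&(X[...,2]<.06)&(X[...,0]>.35)&(X[...,0]<.58)&(X[...,1]>.1)&(X[...,1]<.4)
    Q=X[m]; print('ear',len(Q),Q.mean(0),cv2.minAreaRect(Q[:,:2].astype(np.float32)),Q.max(0),Q.min(0))
    m=(X[...,2]>.09)&(X[...,2]<.13)&(X[...,0]>.4)&(X[...,0]<.75)&(X[...,1]>.15)&(X[...,1]<.4)
    Q=X[m]; print('panhook',len(Q),Q.mean(0),Q.min(0),Q.max(0))
go([.49,-.33,.26],[np.pi,0,0])
E
```

```text
top 129 490 504 280 289
[ 0.4871 -0.3329  0.2147] [ 0.4769 -0.347   0.2094] [ 0.4975 -0.3203  0.2229] 90 [ 17.093  110.0775 172.8372]
pan (0.6008490324020386, 0.27583831548690796) 0.17122437059879303 238 [0.5732 0.3408 0.0309]
ear 159 [0.4419 0.3528 0.0486] ((0.4714169204235077, 0.23994585871696472), (0.059511665254831314, 0.27045750617980957), 13.675768852233887) [0.5323 0.3733 0.0589] [0.4131 0.1156 0.0305]
panhook 240 [0.6245 0.3322 0.1079] [0.5187 0.2749 0.0902] [0.7494 0.3734 0.1247]
side 75 376 383 142 154
[ 0.4868 -0.3302  0.2153] [ 0.4768 -0.3455  0.2098] [ 0.4973 -0.3175  0.2184] 33 [ 16.1733 118.8667 153.24  ]
pan (0.596994161605835, 0.2769002616405487) 0.16883818805217743 282 [0.5668 0.3253 0.0297]
ear 201 [0.4448 0.3541 0.0462] ((0.5255347490310669, 0.26995405554771423), (0.12795019149780273, 0.2735344469547272), 26.41852569580078) [0.5769 0.3703 0.0566] [0.4128 0.1201 0.03  ]
panhook 254 [0.6247 0.3355 0.1073] [0.5196 0.2725 0.0901] [0.7495 0.3754 0.119 ]
pos [ 0.2086 -0.4814  0.2262] rot [-3.1404 -0.0002  0.4088] F [-0.33    0.1653 -0.5971] op 0.09176952716084576 t 0.15
shift tool [ 0.3184 -0.0272 -0.0337] n 7.635216777708952
turn [-0.0012  0.0001  0.4088] shift in new axes [ 0.2814 -0.1514 -0.0338]
```

>>> send_rows --pt "0 0 -0.02 0 0 0.1 0" --pt "0 0 -0.02 0 0 0.1 0" --pt "0 0 0 0 0 0.1 0" --pt "0.02 -0.01 0 0 0 0.109 0" --pt "0.036 -0.02 0 0 0 0 0" --newtons 30

```text
time: 0.57
tool_pos: [0.2616, -0.451, 0.2667]
tool_rot: [3.141, 0.001, -0.011]
contact_force: [1.0, -0.8, 1.1]
opening: 0.0919
```

>>> send_rows --pt "0.036 -0.02 0 0 0 0 0" --pt "0.036 -0.02 0 0 0 0 0" --pt "0.036 -0.02 0 0 0 0 0" --pt "0.036 -0.02 0 0 0 0 0" --pt "0.036 -0.02 0 0 0 0 0"

```text
time: 0.98
tool_pos: [0.445, -0.3482, 0.2666]
tool_rot: [-3.141, 0.0, -0.0]
contact_force: [0.4, -1.3, 0.6]
opening: 0.0913
```

>>> send_rows --pt "0.036 -0.02 0 0 0 0 0" --pt "0 0 0 0 0 0 0"

```text
time: 1.15
tool_pos: [0.4848, -0.3252, 0.266]
tool_rot: [-3.139, -0.002, 0.006]
contact_force: [-1.2, -0.1, 0.8]
opening: 0.0918
```

Run:
```python
from h import *
d=cam('wrist','w1'); go([.4878,-.3325,.172],[np.pi,0,0])
```

```text
pos [ 0.4822 -0.3271  0.2659] rot [-3.1405  0.0002  0.0052] F [-0.7254 -0.2677  0.5591] op 0.09195820983159327 t 1.2
shift tool [0.0056 0.0055 0.0939] n 2.251539890205916
turn [-0.0011  0.0003  0.0052] shift in new axes [0.0056 0.0054 0.0939]
```

View pics/w1.png

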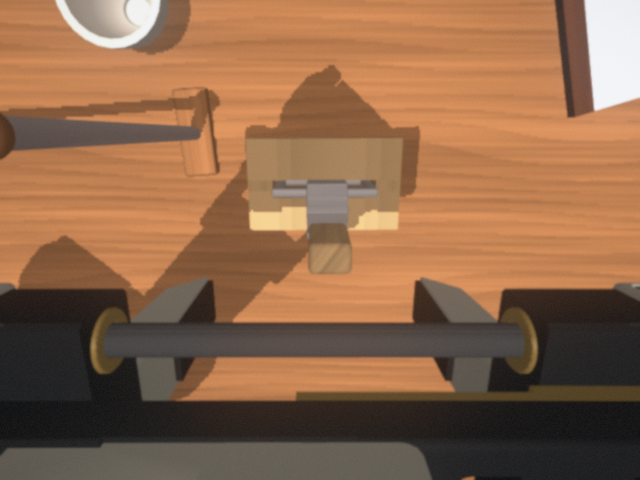

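The wrist view shows the grip top around (330,260) between the open fingers, with the block square to the image axes. A check of position from depth follows.

Run:
```python
from h import *
d=dict(np.load('pics/w1.npz'));X=cloud(d)
m=(X[...,2]>.207)&(X[...,2]<.225)&(X[...,0]>.45)&(X[...,0]<.53)&(X[...,1]<-.3)&(X[...,1]>-.37)
v,u=np.where(m);print(u.min(),u.max(),v.min(),v.max());Q=X[m];print(Q.mean(0),np.percentile(Q,[2,98],axis=0),cv2.minAreaRect(Q[:,:2].astype(np.float32)))
m=(abs(X[...,2]-.056)<.006)&(X[...,1]<-.2)&(X[...,1]>-.46)&(X[...,0]>.4);Q=X[m];print(Q.mean(0),cv2.minAreaRect(Q[:,:2].astype(np.float32)))
# hook peak
m=(X[...,2]>.14)&(X[...,2]<.175)&(X[...,0]>.493)&(X[...,0]<.54)&(X[...,1]<-.3)&(X[...,1]>-.37);Q=X[m];print('hook',np.percentile(Q,[2,98],axis=0))
```

```text
308 351 239 273
[ 0.4881 -0.3347  0.2151] [[ 0.4775 -0.347   0.2083]
 [ 0.4965 -0.3226  0.2172]] ((0.4868292808532715, -0.33495205640792847), (0.019911514595150948, 0.02589687705039978), 0.43853503465652466)
[ 0.5148 -0.3336  0.0564] ((0.5099385380744934, -0.30528223514556885), (0.2135056108236313, 0.09725692123174667), 87.3175048828125)
hook [[ 0.495  -0.349   0.1439]
 [ 0.523  -0.3204  0.1721]]
```

>>> send_rows --pt "0.006 0.007 0 0 0 0 0" --pt "0 0 0.03 0 0 0 0" --pt "0 0 0.03 0 0 0 0" --pt "0 0 0.025 0 0 0 0" --pt "0 0 0.009 0 0 0 0"

```text
time: 1.62
tool_pos: [0.4829, -0.336, 0.1687]
tool_rot: [-3.137, 0.006, -0.001]
contact_force: [-0.3, 1.2, -1.1]
opening: 0.0915
```

>>> send_rows --pt "0 0 0 0 0 0 1" --pt "0 0 0 0 0 0 1" --pt "0 0 0 0 0 0 1" --pt "0 0 0 0 0 0 1" --pt "0 0 0 0 0 0 1" --newtons 30

```text
time: 2.03
tool_pos: [0.486, -0.3372, 0.1742]
tool_rot: [3.14, -0.002, -0.0]
contact_force: [-0.6, 0.6, 1.0]
opening: 0.0627
```

>>> send_rows --pt "0 0 0 0 0 0 1" --pt "0 0 0 0 0 0 1" --pt "0 0 0 0 0 0 1"

```text
time: 2.28
tool_pos: [0.4856, -0.3367, 0.173]
tool_rot: [3.141, -0.0, -0.0]
contact_force: [-0.4, -0.1, -0.2]
opening: 0.043
```

Run:
```python
from h import *
go([.4878,-.334,.172],[np.pi,0,0])
```

```text
pos [ 0.4856 -0.3367  0.173 ] rot [ 3.1412 -0.0003 -0.0001] F [-0.3774 -0.0814 -0.2414] op 0.0430371803062897 t 2.2833
shift tool [ 0.0022 -0.0027  0.001 ] n 0.0649374807928687
turn [ 0.0004 -0.0003 -0.0001] shift in new axes [ 0.0022 -0.0027  0.001 ]
```

>>> send_rows --pt "0 -0.0025 0 0 0 0 1" --pt "0 0 0 0 0 0 1" --pt "0 0 0 0 0 0 1" --pt "0 0 0 0 0 0 1" --pt "0 0 0 0 0 0 1"

```text
time: 2.7
tool_pos: [0.4856, -0.3341, 0.1726]
tool_rot: [-3.141, -0.0, -0.0]
contact_force: [0.1, 1.6, -0.9]
opening: 0.0259
```

>>> send_rows --pt "0 0 -0.003 0 0 0 1" --pt "0 0 -0.01 0 0 0 1" --pt "0 0 -0.01 0 0 0 1" --pt "0 0 -0.01 0 0 0 1" --pt "0 0 -0.01 0 0 0 1"

```text
time: 3.12
tool_pos: [0.4855, -0.3344, 0.2173]
tool_rot: [3.141, -0.0, -0.0]
contact_force: [0.0, 0.2, -0.5]
opening: 0.0256
```

>>> send_rows --pt "0 0 -0.03 0 0 0 1" --pt "0 0 -0.04 0 0 0 1" --pt "0 0 -0.04 0 0 0 1" --pt "0 0 -0.03 0 0 0 1" --pt "0 0 0 0 0 0 1"

```text
time: 3.53
tool_pos: [0.4866, -0.3353, 0.3646]
tool_rot: [3.132, -0.01, -0.0]
contact_force: [0.1, -0.0, -0.5]
opening: 0.0261
```

Run:
```python
from h import *
cam('side','s2');d=cam('top','t2');cam('wrist','w2');go([.4878,-.334,.172],[np.pi,0,0.075])
s=dict(np.load('pics/side0.npz'))
im=dict(np.load('pics/side0.npz'))
s2=cv2.imread('pics/s2.png');cv2.imwrite('pics/s2z.png',cv2.resize(s2[80:280,280:440],None,fx=3,fy=3,interpolation=3))
```

```text
pos [ 0.4851 -0.334   0.3556] rot [-3.1415  0.0006 -0.0003] F [ 0.5143  0.0937 -2.0395] op 0.025844834433134057 t 3.6833
shift tool [0.0028 0.0001 0.1836] n 4.4019368194037805
turn [-0.0002  0.0006 -0.0753] shift in new axes [0.0027 0.0002 0.1836]
```

View pics/s2z.png

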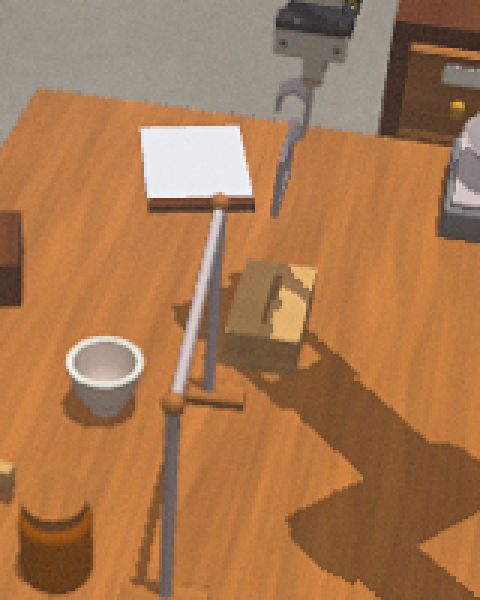

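View pics/w2.png

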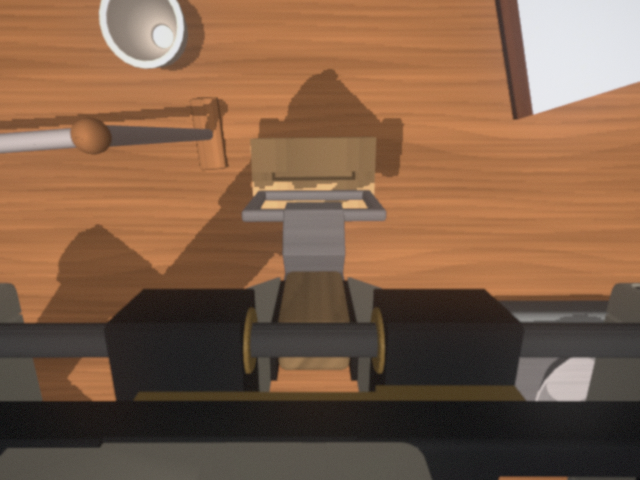

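The hanger is out of the block and gripped (side zoom: loop below at about (280,190), hook opening toward the stand). Now I measure its shape relative to the tool.

Run:
```python
from h import *
tp=observe()['tool_pos']
for n in['s2','t2','w2']:
    X=cloud(dict(np.load(f'pics/{n}.npz')))
    m=(X[...,2]>.15)&(X[...,2]<.36)&(abs(X[...,0]-.49)<.06)&(abs(X[...,1]+.334)<.06)
    Q=X[m]-tp; print(n,len(Q))
    for z in np.arange(-.18,0.0,.01):
        q=Q[abs(Q[:,2]-z)<.005]
        if len(q): print('%.2f'%z,len(q),'x',q[:,0].min().round(4),q[:,0].max().round(4),np.median(q[:,0]).round(4),'y',q[:,1].min().round(3),q[:,1].max().round(3))
```

```text
s2 230
-0.15 3 x 0.0227 0.0253 0.023 y -0.043 0.045
-0.14 26 x 0.022 0.0304 0.0246 y -0.048 0.05
-0.13 9 x 0.0234 0.0283 0.0249 y -0.044 0.045
-0.12 12 x 0.0212 0.0282 0.0243 y -0.047 0.05
-0.11 11 x 0.0217 0.0287 0.0231 y -0.044 0.048
-0.10 5 x 0.0225 0.0264 0.0248 y 0.043 0.051
-0.09 8 x 0.0198 0.0271 0.0238 y 0.041 0.045
-0.08 7 x 0.0191 0.0278 0.0213 y -0.051 0.054
-0.07 39 x 0.0134 0.0271 0.0226 y -0.044 0.048
-0.06 13 x 0.0053 0.0163 0.0114 y -0.008 0.019
-0.05 5 x 0.003 0.0112 0.0059 y -0.013 0.009
-0.04 5 x 0.0025 0.0064 0.003 y -0.005 0.015
-0.03 7 x 0.0028 0.0373 0.0062 y -0.012 0.02
-0.02 15 x 0.0011 0.0384 0.0048 y -0.013 0.018
-0.01 37 x 0.0008 0.0381 0.0222 y -0.013 0.019
t2 61
-0.15 14 x 0.021 0.0296 0.024 y 0.019 0.044
-0.14 11 x 0.0219 0.0273 0.0251 y 0.021 0.048
-0.13 7 x 0.0206 0.028 0.0224 y 0.042 0.047
-0.12 5 x 0.0206 0.026 0.0241 y 0.046 0.047
-0.11 4 x 0.0201 0.0261 0.0211 y 0.042 0.046
-0.10 5 x 0.0198 0.0248 0.0222 y 0.042 0.047
-0.09 5 x 0.0194 0.0259 0.0233 y 0.045 0.047
-0.08 9 x 0.0191 0.0262 0.0215 y 0.042 0.047
-0.07 1 x 0.0256 0.0256 0.0256 y 0.046 0.046
w2 7099
-0.15 1002 x 0.0194 0.0281 0.0248 y -0.048 0.046
-0.14 68 x 0.0203 0.0278 0.0268 y -0.048 0.046
-0.13 71 x 0.0199 0.0274 0.0264 y -0.048 0.046
-0.12 79 x 0.0191 0.0271 0.0262 y -0.048 0.046
-0.11 88 x 0.0205 0.0268 0.0258 y -0.048 0.046
-0.10 78 x 0.0218 0.0263 0.0256 y -0.048 0.046
-0.09 90 x 0.0242 0.026 0.0254 y -0.048 0.046
-0.08 1057 x 0.017 0.0258 0.0221 y -0.048 0.047
-0.04 64 x 0.0375 0.0384 0.0382 y -0.016 0.014
-0.03 238 x 0.0372 0.0385 0.038 y -0.015 0.014
-0.02 1373 x 0.0044 0.0382 0.0337 y -0.016 0.014
-0.01 2572 x 0.0047 0.0329 0.0214 y -0.016 0.014
```

>>> send_rows --pt "-0.02 -0.03 0 0 0 -0.02 1" --pt "-0.02 -0.04 0 0 0 -0.02 1" --pt "0 -0.04 0 0 0 -0.02 1" --pt "0 -0.04 0 0 0 -0.015 1" --pt "0 -0.04 0 0 0 0 1"

```text
time: 4.1
tool_pos: [0.4377, -0.1456, 0.3539]
tool_rot: [-3.139, 0.003, 0.074]
contact_force: [0.3, -0.1, -1.6]
opening: 0.0259
```

>>> send_rows --pt "0 -0.04 0 0 0 0 1" --pt "0 -0.03 0 0 0 0 1" --pt "0 -0.02 0 0 0 0 1" --pt "0 0 0 0 0 0 1" --pt "0 0 0 0 0 0 1"

```text
time: 4.52
tool_pos: [0.4317, -0.0568, 0.3545]
tool_rot: [-3.141, 0.003, 0.077]
contact_force: [0.3, 0.5, -1.6]
opening: 0.0259
```

Run:
```python
from h import *
s=cam('side','s3');d=cam('top','t3');cam('wrist','w3')
u=np.array([.9972,.0748]);b=np.array([.545,-.037])
p=b-u*.026; go([*p,.326],[np.pi,0,0.075])
for n in['s3','t3','w3']:
    P=cloud(dict(np.load(f'pics/{n}.npz'))).reshape(-1,3)
    m=(abs(P[:,2]-.271)<.012)&(P[:,0]>.52)&(P[:,0]<.58)&(P[:,1]<.11)&(P[:,1]>-.185)
    Q=P[m]
    if len(Q)>9:
        a=np.polyfit(Q[:,1],Q[:,0],1);print(n,len(Q),a,np.polyval(a,-.037),np.percentile(Q[:,2],[5,50,95]))
s2=cv2.imread('pics/s3.png');cv2.imwrite('pics/s3z.png',cv2.resize(s2[100:300,250:450],None,fx=3,fy=3,interpolation=3))
```

```text
pos [ 0.4323 -0.0585  0.3549] rot [-3.1414  0.0018  0.0738] F [ 0.145   0.4789 -1.5628] op 0.026165837597631334 t 4.6667
shift tool [ 0.088  -0.0131  0.0287] n 2.1112464528951644
turn [-0.0002  0.0018 -0.0012] shift in new axes [ 0.088  -0.013   0.0289]
s3 251 [-0.0731  0.5433] 0.5459916971997093 [0.2714 0.2754 0.2787]
t3 323 [-0.086   0.5428] 0.5459464424489983 [0.2695 0.275  0.2795]
w3 11238 [-0.0748  0.5415] 0.544293207948375 [0.2724 0.2756 0.2773]
```

View pics/s3z.png

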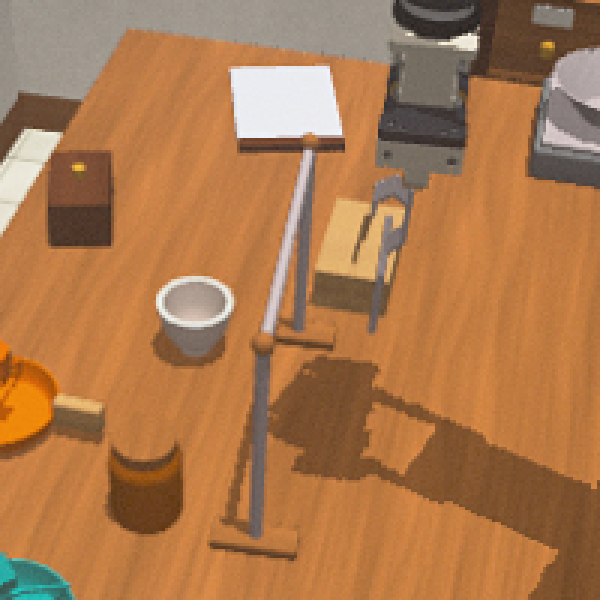

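View pics/w3.png

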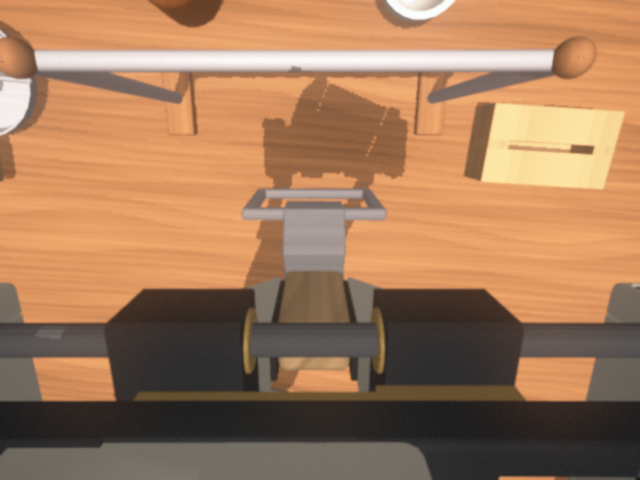

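The wrist view shows the bar level across the frame from (15,57) to (575,57), middle at about col 295, with the hanger at col 315, which agrees with the computed 13 mm sideways shift.

>>> send_rows --pt "0.02 -0.013 0.01 0 0 0 1" --pt "0.02 0 0.018 0 0 0 1" --pt "0.01 0 0 0 0 0 1" --pt "0 0 0 0 0 0 1" --pt "0 0 0 0 0 0 1"

```text
time: 5.08
tool_pos: [0.4813, -0.0418, 0.3277]
tool_rot: [-3.142, 0.001, 0.074]
contact_force: [-0.4, -0.1, -1.2]
opening: 0.0256
```

>>> send_rows --pt "0.012 0 0 0 0 0 1" --pt "0.012 0 0 0 0 0 1" --pt "0.012 0 0 0 0 0 1" --pt "0.002 0 0 0 0 0 1" --pt "0 0 0 0 0 0 1"

```text
time: 5.5
tool_pos: [0.519, -0.0387, 0.3283]
tool_rot: [3.141, -0.0, 0.074]
contact_force: [0.0, -0.2, -1.7]
opening: 0.0261
```

Run:
```python
from h import *
s=cam('side','s4');d=cam('wrist','w4')
u=np.array([.9972,.0748]);b=np.array([.5455,-.037])
p=b-u*.026; go([*p,.326],[np.pi,0,0.075])
s2=cv2.imread('pics/s4.png');cv2.imwrite('pics/s4z.png',cv2.resize(s2[110:260,300:420],None,fx=5,fy=5,interpolation=3)[:600])
```

```text
pos [ 0.5185 -0.0385  0.3282] rot [3.1413 0.     0.0744] F [-0.5728 -0.2093 -1.4341] op 0.025951442025691145 t 5.6
shift tool [0.001  0.0005 0.0022] n 0.05248459066570377
turn [ 0.0003  0.     -0.0006] shift in new axes [0.001  0.0005 0.0022]
```

View pics/s4z.png

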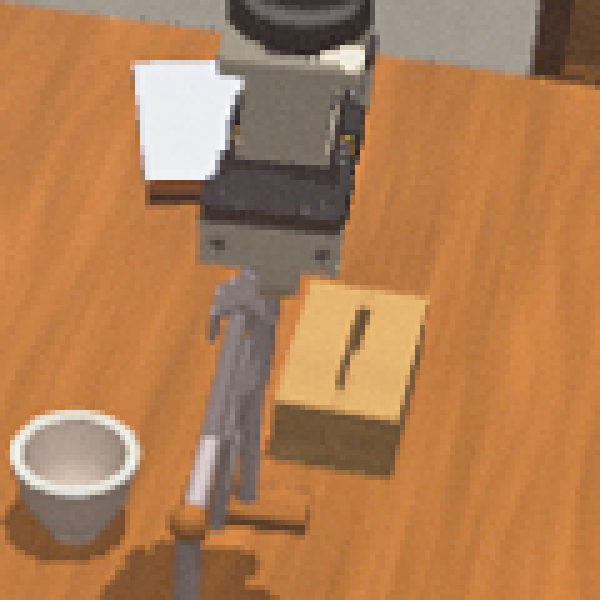

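View pics/w4.png

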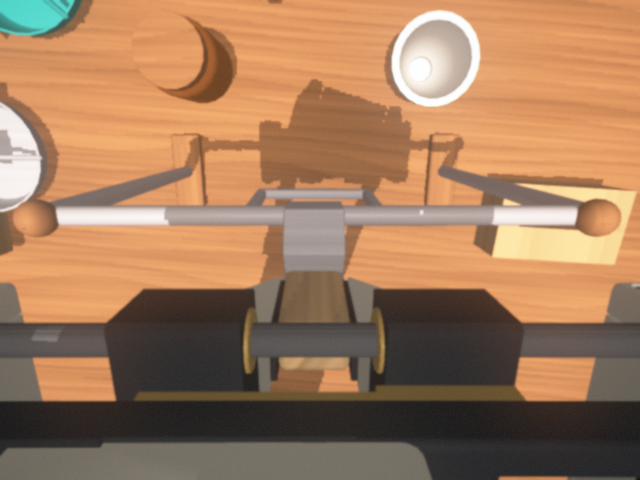

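The hook tip is over the bar (side zoom (220,310)), and the wrist view has the hanger at col 315, midway between the balls at 35 and 600. I lower it.

>>> send_rows --pt "0 0 0.006 0 0 0 1" --pt "0.001 0 0.006 0 0 0 1" --pt "0.002 0 0.005 0 0 0 1" --pt "0 0 0 0 0 0 1"

```text
time: 5.93
tool_pos: [0.5217, -0.0379, 0.3092]
tool_rot: [-3.141, 0.002, 0.075]
contact_force: [-0.4, -0.4, -1.9]
opening: 0.0258
```

>>> send_rows --pt "0.002 0 0.006 0 0 0 1" --pt "0.001 0 0.006 0 0 0 1" --pt "0 0 0.004 0 0 0 1" --pt "0 0 0 0 0 0 1"

```text
time: 6.27
tool_pos: [0.5253, -0.0377, 0.2938]
tool_rot: [-3.141, 0.001, 0.075]
contact_force: [-0.3, -0.1, -1.2]
opening: 0.0262
```

Run:
```python
from h import *
s=cam('side','s5');d=cam('wrist','w5')
go([.525,-.0385,.293],[np.pi,0,0.075])
s2=cv2.imread('pics/s5.png');cv2.imwrite('pics/s5z.png',cv2.resize(s2[110:260,300:420],None,fx=5,fy=5,interpolation=3)[:600])
```

```text
pos [ 0.5251 -0.0377  0.2945] rot [-3.1416  0.0005  0.0749] F [ 0.0798  0.0967 -1.3799] op 0.026157903896293022 t 6.3667
shift tool [-0.0002  0.0008  0.0015] n 0.036991859266646165
turn [-0.      0.0005 -0.0001] shift in new axes [-0.0002  0.0008  0.0015]
```

View pics/s5z.png

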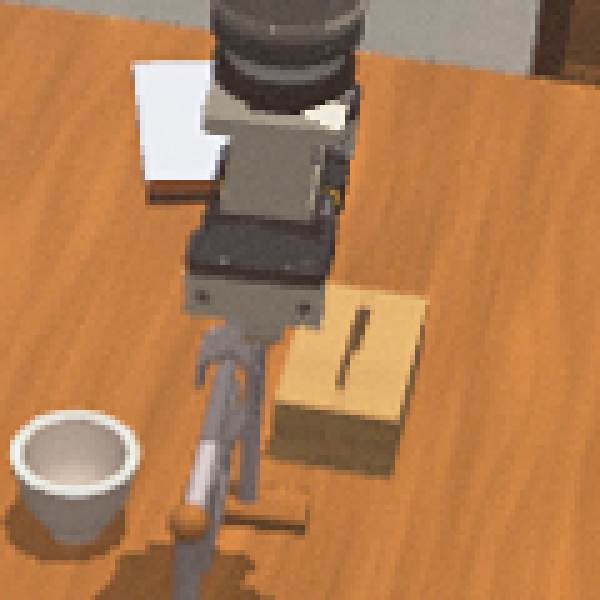

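View pics/w5.png

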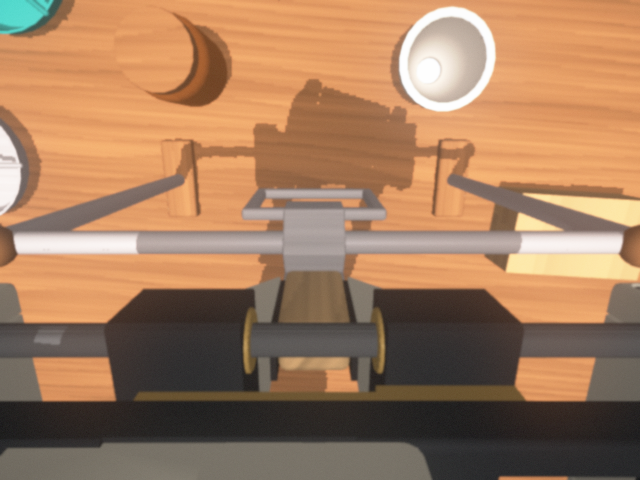

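>>> send_rows --pt "0 0 0.0015 0 0 0 1" --pt "0 0 0.001 0 0 0 1" --pt "0 0 0 0 0 0 1"

```text
time: 6.62
tool_pos: [0.5258, -0.0378, 0.2929]
tool_rot: [3.141, -0.002, 0.075]
contact_force: [1.4, -0.1, 2.1]
opening: 0.0256
```

>>> send_rows --pt "0 0 0.001 0 0 0 1" --pt "0 0 0 0 0 0 1" --pt "0 0 0 0 0 0 1"

```text
time: 6.87
tool_pos: [0.5259, -0.0378, 0.2929]
tool_rot: [3.141, -0.003, 0.075]
contact_force: [1.3, 0.1, 7.8]
opening: 0.0259
```

Contact with the bar is made: the vertical force rose from -1.4 to +7.8 N. I open slowly.

>>> send_rows --pt "0 0 -0.001 0 0 0 0.7" --pt "0 0 0 0 0 0 0.6" --pt "0 0 0 0 0 0 0.4" --pt "0 0 0 0 0 0 0.2" --pt "0 0 0 0 0 0 0"

```text
time: 7.28
tool_pos: [0.5251, -0.0377, 0.2919]
tool_rot: [-3.141, 0.001, 0.075]
contact_force: [-0.3, -0.0, 0.1]
opening: 0.0497
```

>>> send_rows --pt "0 0 0 0 0 0 0" --pt "0 0 0 0 0 0 0" --pt "0 0 0 0 0 0 0" --pt "0 0 0 0 0 0 0" --pt "0 0 0 0 0 0 0"

```text
time: 7.7
tool_pos: [0.5253, -0.0378, 0.2922]
tool_rot: [3.142, -0.0, 0.075]
contact_force: [0.4, 0.3, 0.3]
opening: 0.0833
```

>>> send_rows --pt "0 0 -0.02 0 0 0 0" --pt "0 0 -0.03 0 0 0 0" --pt "0 0 -0.04 0 0 0 0" --pt "0 0 -0.02 0 0 0 0" --pt "0 0 0 0 0 0 0"

```text
time: 8.12
tool_pos: [0.5264, -0.038, 0.4075]
tool_rot: [3.139, -0.009, 0.075]
contact_force: [0.3, 0.3, 0.8]
opening: 0.0916
```

Run:
```python
from h import *
s=cam('side','s6');d=cam('wrist','w6');t=cam('top','t6')
go([.525,-.0385,.293],[np.pi,0,0.075])
s2=cv2.imread('pics/s6.png');cv2.imwrite('pics/s6z.png',cv2.resize(s2[110:310,300:420],None,fx=3,fy=3,interpolation=3))
```

```text
pos [ 0.525  -0.0377  0.4012] rot [-3.1413  0.0014  0.0748] F [ 0.423  -0.0736  0.0058] op 0.09175968000057277 t 8.2667
shift tool [0.0001 0.0008 0.1082] n 2.595456939596666
turn [-0.0003  0.0014 -0.0002] shift in new axes [-0.0001  0.0008  0.1082]
```

View pics/s6z.png

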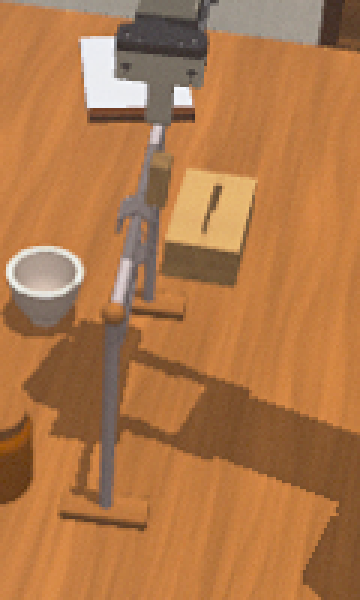

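View pics/w6.png

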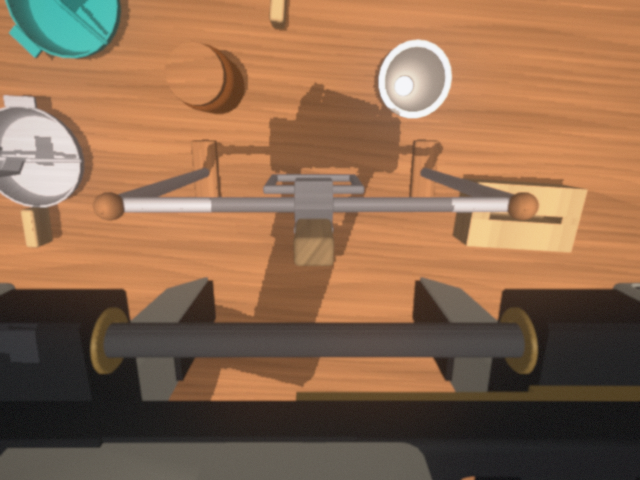

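The hanger hangs alone at the bar's middle (wrist view (314,215)). Next I measure the pan: hook plus ear from the top and side pictures.

Run:
```python
from h import *
for n in ['t6','s6','top0','side0']:
    D=dict(np.load(f'pics/{n}.npz'));X=cloud(D);h=cv2.cvtColor(D['color'],cv2.COLOR_RGB2HSV).astype(int)
    box=(X[...,0]>.38)&(X[...,0]<.68)&(X[...,1]>.2)&(X[...,1]<.42)&(X[...,2]>.012)
    g=box&(h[...,1]<60); w=box&(h[...,1]>=60)&(X[...,2]>.025)
    v,u=np.where(g);Q=X[g]
    print(n,'pan px',u.min(),u.max(),v.min(),v.max(),len(u))
    rim=Q[(Q[:,2]<.04)&(Q[:,2]>.024)];A=np.c_[2*rim[:,:2],np.ones(len(rim))]
    for it in range(6):
        s=np.linalg.lstsq(A,(rim[:,:2]**2).sum(1),rcond=None)[0];c=s[:2];r=np.hypot(*(rim[:,:2]-c).T); R=np.sqrt(s[2]+c@c)
        k=abs(r-R)<.006; rim2=rim; rim=rim[abs(r-R)<.008]; A=np.c_[2*rim[:,:2],np.ones(len(rim))]
    print(' rim',c,R,len(rim))
    e=X[w]; print(' ear',len(e),e.mean(0),e.min(0),e.max(0),cv2.minAreaRect(e[:,:2].astype(np.float32)))
    hk=Q[Q[:,2]>.105]; print(' hook',len(hk),hk.mean(0),cv2.minAreaRect(hk[:,:2].astype(np.float32)))
    lip=Q[(Q[:,2]>.02)&(Q[:,0]>c[0]+.07)&(Q[:,2]<.045)]; print(' lip',len(lip),lip.mean(0) if len(lip) else '')
    et=e[e[:,2]>.042].mean(0); print(' yaw ear->rim', np.arctan2(*(c-et[:2])[::-1]), et)
```

```text
t6 pan px 210 267 219 289 641
 rim [0.548 0.354] 0.06578766999723358 109
 ear 200 [0.4814 0.3505 0.0446] [0.413  0.2662 0.0252] [0.68   0.4186 0.0615] ((0.5574806928634644, 0.35230743885040283), (0.0909721702337265, 0.28018730878829956), 72.23345184326172)
 hook 97 [0.537  0.3609 0.1103] ((0.5372130274772644, 0.3614526391029358), (0.0361158512532711, 0.02422364428639412), 3.5401086807250977)
 lip 9 [0.6723 0.3002 0.0272]
 yaw ear->rim -0.03650610333391012 [0.4403 0.3579 0.0505]
s6 pan px 268 338 301 363 706
 rim [0.5466 0.3537] 0.06785450625616478 100
 ear 263 [0.4812 0.356  0.0421] [0.413  0.2598 0.0251] [0.6795 0.3852 0.0582] ((0.5563846826553345, 0.3478430509567261), (0.1007562205195427, 0.2851736843585968), 73.86697387695312)
 hook 92 [0.5387 0.3637 0.1108] ((0.5379197001457214, 0.3640187084674835), (0.0330180749297142, 0.026317978277802467), 2.4401438236236572)
 lip 16 [0.6564 0.3135 0.0296]
 yaw ear->rim -0.07694889597336557 [0.4401 0.3619 0.05  ]
top0 pan px 210 267 220 289 615
 rim [0.545  0.3562] 0.06659237593922737 130
 ear 200 [0.479  0.3512 0.0449] [0.4131 0.2664 0.0254] [0.6793 0.4188 0.06  ] ((0.5574856400489807, 0.3524036109447479), (0.09170150011777878, 0.28047361969947815), 72.44719696044922)
 hook 95 [0.5376 0.3609 0.1106] ((0.5375208258628845, 0.36117565631866455), (0.03590696305036545, 0.02435055747628212), 1.126427173614502)
 lip 22 [0.6368 0.3385 0.0296]
 yaw ear->rim -0.016521936046072064 [0.4404 0.3579 0.0505]
side0 pan px 268 338 301 363 694
 rim [0.5472 0.354 ] 0.06767321261720992 97
 ear 270 [0.4846 0.3552 0.0417] [0.4128 0.2601 0.0253] [0.6799 0.3834 0.0566] ((0.5565626621246338, 0.3479866683483124), (0.09930034726858139, 0.2850593328475952), 73.58238220214844)
 hook 98 [0.5374 0.3637 0.1107] ((0.5380816459655762, 0.36177486181259155), (0.03225863352417946, 0.027149366214871407), 0.05145905166864395)
 lip 13 [0.6608 0.3056 0.0304]
 yaw ear->rim -0.07280482329797949 [0.44   0.3619 0.0498]
```

>>> send_rows --pt "-0.04 0 -0.01 0 0 -0.12 0" --pt "0 0 0 0 0 -0.12 0" --pt "0 0 0 0 0 -0.12 0" --pt "0 0 0 0 0 -0.12 0" --pt "0 0 0 0 0 -0.12 0"

```text
time: 8.68
tool_pos: [0.4848, -0.0407, 0.4105]
tool_rot: [-3.139, 0.002, 0.681]
contact_force: [0.6, -0.2, -0.6]
opening: 0.0918
```

>>> send_rows --pt "0 0 0 0 0 -0.12 0" --pt "0 0 0 0 0 -0.12 0" --pt "0 0 0 0 0 -0.12 0" --pt "0 0 0 0 0 -0.12 0" --pt "0 0 0 0 0 -0.12 0"

```text
time: 9.1
tool_pos: [0.4849, -0.0406, 0.4103]
tool_rot: [-3.138, 0.0, 1.281]
contact_force: [0.7, 0.3, -0.3]
opening: 0.0917
```

>>> send_rows --pt "0 0 0 0 0 -0.12 0" --pt "0 0 0 0 0 -0.12 0" --pt "0 0 0 0 0 -0.12 0" --pt "0 0 0 0 0 -0.12 0" --pt "0 0 0 0 0 -0.12 0"

```text
time: 9.52
tool_pos: [0.4849, -0.0407, 0.4103]
tool_rot: [-3.139, -0.002, 1.881]
contact_force: [-0.2, 0.0, 0.6]
opening: 0.0919
```

>>> send_rows --pt "0 0 0 0 0 -0.12 0" --pt "0 0 0 0 0 -0.12 0" --pt "0 0 0 0 0 -0.12 0" --pt "0 0 0 0 0 -0.12 0" --pt "0 0 0 0 0 -0.12 0"

```text
time: 9.93
tool_pos: [0.4849, -0.0407, 0.4103]
tool_rot: [-3.14, -0.003, 2.481]
contact_force: [0.1, -0.5, -0.7]
opening: 0.0915
```

>>> send_rows --pt "0 0 0 0 0 -0.12 0" --pt "0 0 0 0 0 -0.12 0" --pt "0 0 0 0 0 -0.12 0" --pt "0 0 0 0 0 -0.12 0" --pt "0 0 0 0 0 -0.12 0"

```text
time: 10.35
tool_pos: [0.4849, -0.0406, 0.4103]
tool_rot: [3.141, -0.004, 3.081]
contact_force: [-0.2, 0.7, 0.3]
opening: 0.0918
```

Run:
```python
from h import *
go([.42,.36,.2],[np.pi,.2,np.pi]); print(observe()['qpos'])
# yaw of pan from ear only
for n in ['t6','s6']:
    D=dict(np.load(f'pics/{n}.npz'));X=cloud(D);h=cv2.cvtColor(D['color'],cv2.COLOR_RGB2HSV).astype(int)
    w=(X[...,0]>.40)&(X[...,0]<.475)&(X[...,1]>.32)&(X[...,1]<.40)&(X[...,2]>.044)&(h[...,1]>50); e=X[w]
    print(len(e),e.mean(0),np.polyfit(e[:,0],e[:,1],1),cv2.minAreaRect(e[:,:2].astype(np.float32)))
```

```text
pos [ 0.4849 -0.0406  0.4103] rot [ 3.141  -0.0036  3.0808] F [-0.1548  0.6982  0.2638] op 0.09182858959455799 t 10.35
shift tool [0.0884 0.3958 0.2109] n 9.491949600194456
turn [-0.0054 -0.2035 -0.0607] shift in new axes [0.1054 0.4006 0.1933]
[-0.2412  0.1976  1.2274 -0.0001  1.7203 -1.7512]
131 [0.4403 0.358  0.0509] [0.0214 0.3486] ((0.44054239988327026, 0.3584759533405304), (0.05523673817515373, 0.018031161278486252), 0.3844856917858124)
130 [0.4399 0.3614 0.0506] [0.0152 0.3547] ((0.4407312572002411, 0.36061593890190125), (0.055716078728437424, 0.018293458968400955), 4.682878494262695)
```

>>> send_rows --pt "0 0.04 0 0 -0.1 -0.04 0" --pt "0 0.04 0 0 -0.1 -0.04 0" --pt "0 0.04 0 0 0 0 0" --pt "0 0.04 0 0 0 0 0" --pt "0 0.04 0 0 0 0 0"

```text
time: 10.77
tool_pos: [0.4862, 0.1606, 0.4097]
tool_rot: [-3.133, 0.198, -3.128]
contact_force: [1.4, 1.0, 0.3]
opening: 0.0916
```

>>> send_rows --pt "0 0.04 0 0 0 0 0" --pt "0 0.04 0 0 0 0 0" --pt "0 0.04 0 0 0 0 0" --pt "0 0.04 0 0 0 0 0" --pt "0 0.03 0 0 0 0 0"

```text
time: 11.18
tool_pos: [0.484, 0.352, 0.4071]
tool_rot: [-3.132, 0.196, -3.125]
contact_force: [0.2, -0.4, -0.3]
opening: 0.0918
```

>>> send_rows --pt "0 0 0.03 0 0 0 0" --pt "0 0 0.04 0 0 0 0" --pt "0 0 0.04 0 0 0 0" --pt "0 0 0.04 0 0 0 0" --pt "0 0 0 0 0 0 0"

```text
time: 11.6
tool_pos: [0.5115, 0.3457, 0.2515]
tool_rot: [-3.124, 0.183, -3.126]
contact_force: [-0.6, -0.4, -1.6]
opening: 0.0917
```

Run:
```python
from h import *
cam('side','s7');cam('top','t7')
# grasp pt = (.435,.3595,.035); tcp 19mm ahead along tool z
y=-3.12; R=Ro.from_euler('xyz',[np.pi,.2,y]); z=R.apply([0,0,1]); g=np.array([.436,.3595,.037])
go(g+z*.0188-z*.06,[np.pi,.2,y]); print(g+z*.0188)
```

```text
pos [0.5142 0.3478 0.261 ] rot [-3.131   0.1957 -3.1271] F [-0.2974  0.0378  0.512 ] op 0.09190543088399691 t 11.7
shift tool [0.1203 0.0145 0.1632] n 3.9144924435523647
turn [-0.012  -0.0044 -0.007 ] shift in new axes [0.1209 0.0134 0.1629]
[0.4397 0.3596 0.0186]
```

View pics/t7.png

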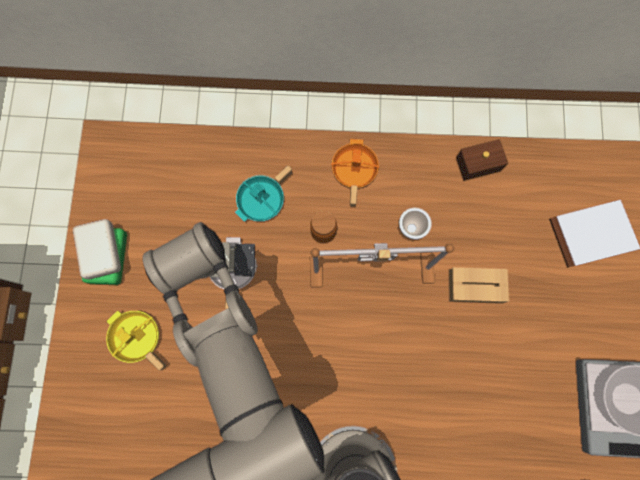

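View pics/s7.png

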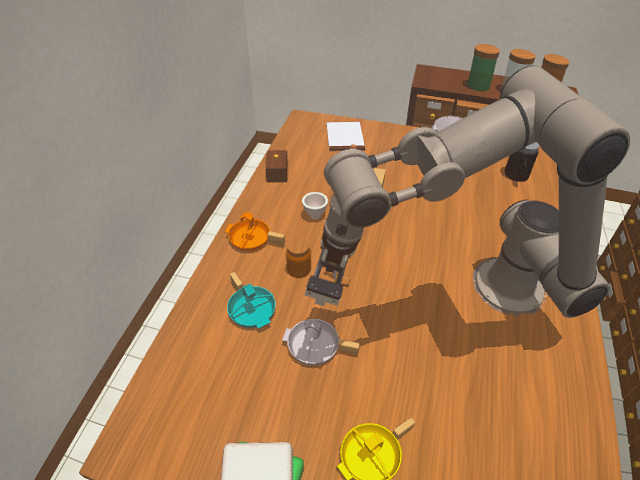

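The side view shows the arm clear over the pan, with the steel pan at (313,342) and its ear at (348,348); the hanger still hangs (top view (381,253)).

>>> send_rows --pt "0.04 0.007 0 -0.012 0 -0.007 0" --pt "0.04 0.007 0 0 0 0 0" --pt "0.04 0 0.04 0 0 0 0" --pt "0 0 0.04 0 0 0 0" --pt "0 0 0.04 0 0 0 0"

```text
time: 12.12
tool_pos: [0.4296, 0.3633, 0.1374]
tool_rot: [3.134, 0.207, -3.118]
contact_force: [0.4, 0.3, -0.3]
opening: 0.0918
```

>>> send_rows --pt "0 0 0.03 0 0 0 0" --pt "0 0 0 0 0 0 0" --pt "0 0 0 0 0 0 0"

```text
time: 12.37
tool_pos: [0.4359, 0.3618, 0.1058]
tool_rot: [3.139, 0.201, -3.12]
contact_force: [0.2, 0.4, 1.6]
opening: 0.0919
```

Run:
```python
from h import *
cam('wrist','w8');cam('side','s8')
y=-3.12; R=Ro.from_euler('xyz',[np.pi,.2,y]); z=R.apply([0,0,1]); g=np.array([.436,.3595,.037])
go(g+z*.0188,[np.pi,.2,y])
s2=cv2.imread('pics/s8.png');cv2.imwrite('pics/s8z.png',cv2.resize(s2[250:400,260:420],None,fx=4,fy=4,interpolation=3))
```

```text
pos [0.4367 0.3625 0.1077] rot [ 3.1361  0.2045 -3.1208] F [0.2651 1.0789 0.2739] op 0.09190906391927449 t 12.4667
shift tool [ 0.0152 -0.0035  0.0879] n 2.106739788989592
turn [ 0.0053  0.0045 -0.0008] shift in new axes [ 0.0148 -0.003   0.0879]
```

View pics/w8.png

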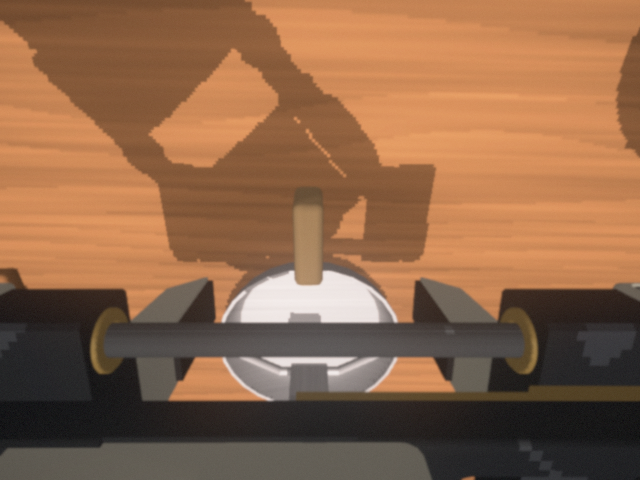

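View pics/s8z.png

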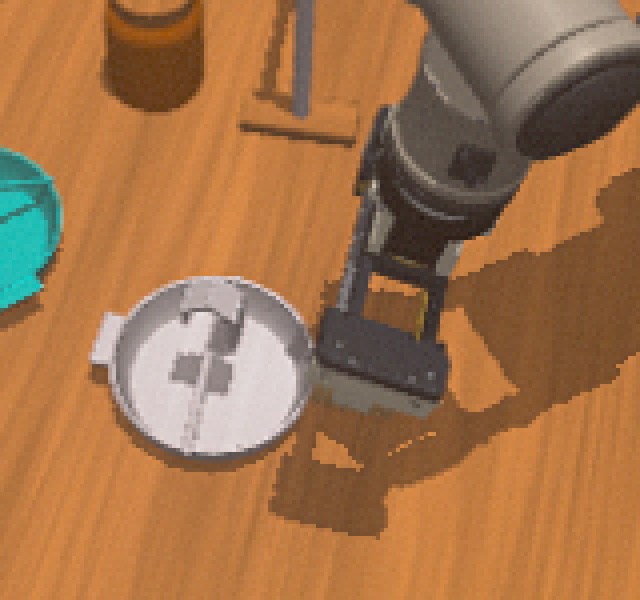

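The wrist view shows the ear straight down the picture at (309,235), between the fingers and parallel to them. I descend and grip.

>>> send_rows --pt "0.015 -0.003 0 0 0 0 0" --pt "0 0 0.03 0 0 0 0" --pt "0 0 0.03 0 0 0 0" --pt "0 0 0.018 0 0 0 0" --pt "0 0 0.009 0 0 0 0.2"

```text
time: 12.88
tool_pos: [0.4387, 0.359, 0.0166]
tool_rot: [3.138, 0.201, -3.12]
contact_force: [-0.8, 0.4, 0.6]
opening: 0.0885
```

>>> send_rows --pt "0 0 0 0 0 0 0.5" --pt "0 0 0 0 0 0 0.7" --pt "0 0 0 0 0 0 0.7" --pt "0 0 0 0 0 0 0.7" --pt "0 0 0 0 0 0 0.7" --newtons 60

```text
time: 13.3
tool_pos: [0.4383, 0.359, 0.0173]
tool_rot: [3.138, 0.202, -3.12]
contact_force: [0.9, 1.3, 0.9]
opening: 0.0566
```

Run:
```python
from h import *
y=-3.12; R=Ro.from_euler('xyz',[np.pi,.2,y]); z=R.apply([0,0,1]); g=np.array([.436,.3595,.037])
go(g+z*.0188,[np.pi,.2,y])
```

```text
pos [0.4383 0.359  0.0173] rot [ 3.1379  0.2017 -3.1202] F [0.8964 1.3233 0.8855] op 0.05659165652906978 t 13.3
shift tool [-0.0017  0.0006 -0.001 ] n 0.0407429144738415
turn [ 0.0036  0.0017 -0.0002] shift in new axes [-0.0017  0.0006 -0.001 ]
```

>>> send_rows --pt "0 0 0 0 0 0 0.8" --pt "0 0 0 0 0 0 1" --pt "0 0 0 0 0 0 1" --pt "0 0 0 0 0 0 1" --pt "0 0 0 0 0 0 1"

```text
time: 13.72
tool_pos: [0.4377, 0.3584, 0.0159]
tool_rot: [3.139, 0.2, -3.12]
contact_force: [-0.4, 0.0, 0.5]
opening: 0.023
```

>>> send_rows --pt "0 0 0 0 0 0 1" --pt "0 0 0 0 0 0 1" --pt "0 0 0 0 0 0 1"

```text
time: 13.97
tool_pos: [0.4377, 0.3585, 0.0159]
tool_rot: [3.139, 0.2, -3.12]
contact_force: [0.1, 0.4, 0.8]
opening: 0.0175
```

>>> send_rows --pt "0.001 0 -0.005 0 0 0 1" --pt "0.001 0 -0.005 0 0 0 1" --pt "0.002 0 -0.01 0 0 0 1" --pt "0.002 0 -0.01 0 0 0 1" --pt "0 0 0 0 0 0 1"

```text
time: 14.38
tool_pos: [0.4259, 0.3588, 0.0464]
tool_rot: [3.138, 0.202, -3.12]
contact_force: [0.3, 1.4, -2.7]
opening: 0.0177
```

Run:
```python
from h import *
cam('side','s9');cam('wrist','w9');cam('top','t9')
go([.44,.36,.1])
s2=cv2.imread('pics/s9.png');cv2.imwrite('pics/s9z.png',cv2.resize(s2[250:400,260:420],None,fx=4,fy=4,interpolation=3))
```

```text
pos [0.4259 0.3583 0.0445] rot [ 3.1388  0.2004 -3.12  ] F [-0.0878  0.4459 -2.0772] op 0.01784500679036928 t 14.5333
shift tool [-0.0249  0.0015 -0.0515] n 1.2359523110001207
```

View pics/s9z.png

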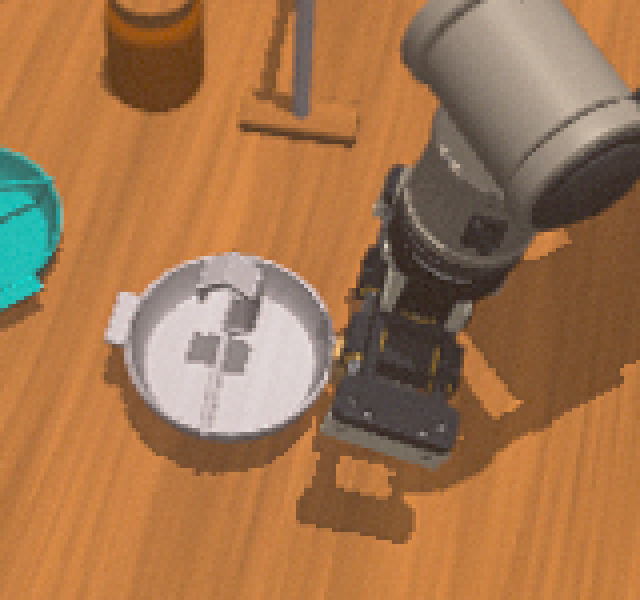

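The pan is off the counter and looks about level (side zoom: hook at (230,275), shadow all round the rim). I measure its tilt and the hook's place relative to the tool.

```bash
cat > pan.py <<'E'
from h import *
def panm(n,cx,cy,z0,tp):
    D=dict(np.load(f'pics/{n}.npz'));X=cloud(D);h=cv2.cvtColor(D['color'],cv2.COLOR_RGB2HSV).astype(int)
    P=X-np.array([cx,cy,z0])
    b=(abs(P[...,0])<.09)&(abs(P[...,1])<.08)&(h[...,1]<70)
    hk=P[b&(P[...,2]>.075)&(P[...,2]<.135)&(abs(P[...,1])<.025)&(abs(P[...,0])<.04)]+[cx,cy,z0]
    top=hk[hk[:,2]>hk[:,2].max()-.012]
    print(n,'hook n',len(hk),'min',hk.min(0)-tp,'max',hk.max(0)-tp,'apex',top.mean(0)-tp,'ymid',(np.percentile(hk[:,1],3)+np.percentile(hk[:,1],97))/2-tp[1])
    fl=P[b&(np.hypot(P[...,0],P[...,1])<.055)&(P[...,2]<.02)&(P[...,2]>-.02)]
    a=np.linalg.lstsq(np.c_[fl[:,:2],np.ones(len(fl))],fl[:,2],rcond=None)[0]
    r=fl[:,2]-np.c_[fl[:,:2],np.ones(len(fl))]@a; fl=fl[abs(r)<.006]
    a=np.linalg.lstsq(np.c_[fl[:,:2],np.ones(len(fl))],fl[:,2],rcond=None)[0]
    print('  floor slope dz/dx,dz/dy',a,len(fl),'floor z at centre',a[2]+z0)
E
python3 - <<'E'
from pan import *
tp=observe()['tool_pos']
for n in['s9','t9']: panm(n,.526,.36,.03,tp)
panm('side0',.538,.361,0,np.array([.4377,.3585,.0159]));panm('top0',.538,.361,0,np.array([.4377,.3585,.0159]))
E
```

```text
s9 hook n 160 min [ 0.0818 -0.011   0.0619] max [0.119  0.018  0.1038] apex [0.099  0.0052 0.0971] ymid 0.004247374181023278
  floor slope dz/dx,dz/dy [-0.0016  0.0163  0.005 ] 972 floor z at centre 0.035042873827318854
t9 hook n 146 min [ 0.0809 -0.0103  0.0619] max [0.1175 0.0146 0.103 ] apex [0.0984 0.002  0.0959] ymid 0.002134245023835135
  floor slope dz/dx,dz/dy [ 0.0038 -0.0002  0.0035] 885 floor z at centre 0.033462580576112115
side0 hook n 152 min [ 0.0819 -0.0103  0.0625] max [0.1202 0.0169 0.1022] apex [0.0998 0.0053 0.0954] ymid 0.003520625915753972
  floor slope dz/dx,dz/dy [0.0009 0.0182 0.0048] 944 floor z at centre 0.004788486199854666
top0 hook n 146 min [ 0.0808 -0.0097  0.0593] max [0.1187 0.0149 0.1008] apex [0.0997 0.0025 0.0946] ymid 0.0025229752674854056
  floor slope dz/dx,dz/dy [0.0045 0.0035 0.0041] 865 floor z at centre 0.004063581540936528
```

Run:
```python
from h import *
for n in['s9','t9','s8','t7','w6']:
    D=dict(np.load(f'pics/{n}.npz'));X=cloud(D)
    m=(abs(X[...,0]-.545)<.05)&(abs(X[...,1]+.038)<.065)&(X[...,2]>.11)&(X[...,2]<.225)
    Q=X[m];print(n,len(Q))
    for lo,hi in((.125,.148),(.148,.2),(.2,.222)):
        q=Q[(Q[:,2]>lo)&(Q[:,2]<hi)]
        if len(q)>3: 
            a=np.polyfit(q[:,1],q[:,0],1); print(lo,len(q),'x at y=-.037',np.polyval(a,-.037),'slope',a[0],'y',q[:,1].min(),q[:,1].max(),'z',np.median(q[:,2]))
```

```text
s9 84
0.125 20 x at y=-.037 0.5508716488764143 slope -0.08946936496836824 y -0.08030462753612155 0.015114783494608264 z 0.14362753593229594
0.148 23 x at y=-.037 0.5501869264517298 slope -0.08421485665090905 y -0.07870582099801682 0.013926752972422851 z 0.1612957421958383
0.2 33 x at y=-.037 0.5453559065330331 slope -0.05361195156774231 y -0.07634933384340103 0.011982699229200366 z 0.2126315099768672
t9 139
0.125 43 x at y=-.037 0.5514369813178839 slope -0.07050545805511711 y -0.07889803074816404 0.012685006370778018 z 0.14169817219764202
0.148 25 x at y=-.037 0.5481234956310607 slope -0.07272446603983307 y -0.08251459803846414 0.012695517195234748 z 0.17248830266853177
0.2 69 x at y=-.037 0.5475333577488274 slope -0.07098170229351 y -0.08086482239861567 0.012142530245083424 z 0.21032262663087664
s8 83
0.125 21 x at y=-.037 0.5509204812855191 slope -0.08383980054875365 y -0.07987897896858753 0.015034212176729622 z 0.1440500121679431
0.148 23 x at y=-.037 0.5501577527866053 slope -0.08651963956362686 y -0.08091600105172125 0.01701185604081268 z 0.16419995632686357
0.2 34 x at y=-.037 
[... 225 characters left out ...]
2433 z 0.14205021509034355
0.148 23 x at y=-.037 0.5477401979702079 slope -0.06492800627769825 y -0.08217123816411603 0.012724975890028092 z 0.17335820775180677
0.2 69 x at y=-.037 0.5476978216560789 slope -0.07291423165157752 y -0.08098682780146318 0.012006242496729339 z 0.20996532199488982
w6 1177
0.125 451 x at y=-.037 0.5527188601445875 slope -0.0745288863986004 y -0.08167191831489685 0.010450064080467635 z 0.14279204802540113
0.148 159 x at y=-.037 0.5530414478812449 slope -0.07451513379090963 y -0.08323342695221125 0.01115678504675112 z 0.1743980591958474
0.2 567 x at y=-.037 0.5487524511715333 slope -0.07433299048636798 y -0.08385704148546572 0.011249897306778368 z 0.21077835455275462
```

>>> send_rows --pt "-0.004 0 -0.02 0 0 0 1" --pt "-0.004 0 -0.02 0 0 0 1" --pt "0.022 -0.02 -0.0045 0 0 0 1" --pt "0.023 -0.03 -0.0045 0 0 0 1" --pt "0 -0.03 0 0 0 0 1"

```text
time: 14.95
tool_pos: [0.3772, 0.2756, 0.0837]
tool_rot: [3.141, 0.195, -3.117]
contact_force: [-1.3, -0.8, -3.8]
opening: 0.0178
```

>>> send_rows --pt "0 -0.028 0 -0.02 0 -0.098 1" --pt "0 0 0 -0.02 0 -0.098 1" --pt "0 0 0 -0.02 0 -0.098 1" --pt "0 0 0 -0.02 0 -0.098 1" --pt "0 0 0 -0.02 0 -0.098 1"

```text
time: 15.37
tool_pos: [0.3822, 0.2524, 0.0844]
tool_rot: [3.139, 0.2, -2.629]
contact_force: [-0.7, -0.2, -3.4]
opening: 0.0179
```

>>> send_rows --pt "0 0 0 -0.02 0 -0.098 1" --pt "0 0 0 -0.02 0 -0.098 1" --pt "0 0 0 -0.02 0 -0.098 1" --pt "0 0 0 -0.02 0 -0.098 1" --pt "0 0 0 -0.02 0 -0.098 1"

```text
time: 15.78
tool_pos: [0.3822, 0.2526, 0.0843]
tool_rot: [3.139, 0.202, -2.128]
contact_force: [0.3, 0.6, -2.6]
opening: 0.0177
```

Run:
```python
from h import *
go([.38,-.04,.085],[np.pi,.2,-3.12+1]);print(observe()['qpos'])
cam('side','s10')
```

```text
pos [0.3822 0.2526 0.0843] rot [ 3.1385  0.2018 -2.1284] F [ 0.289   0.5622 -2.5763] op 0.01771908089834849 t 15.7833
shift tool [ 0.2442 -0.1528 -0.0511] n 5.856068530388412
turn [ 0.0014  0.0018 -0.0083] shift in new axes [ 0.2455 -0.1508 -0.0505]
[ 0.3241  0.3307  2.0445  0.2242  0.6237 -2.4331]
```

View pics/s10.png

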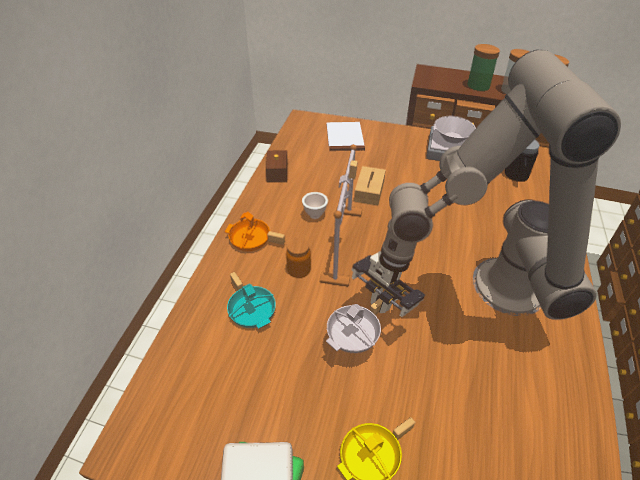

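The side view shows the pan level in the grip at (354,330), with the hanger still at (347,180). I carry it past the near post at x≈0.38.

>>> send_rows --pt "0.034 -0.0215 -0.007 0 0 0 1" --pt "0.035 -0.022 -0.0075 0 0 0 1" --pt "0.035 -0.022 -0.0075 0 0 0 1" --pt "0 0 0 0 0 0 1"

```text
time: 16.17
tool_pos: [0.3821, 0.1224, 0.0849]
tool_rot: [3.14, 0.201, -2.143]
contact_force: [1.0, 0.4, -2.3]
opening: 0.0174
```

>>> send_rows --pt "0.035 -0.022 -0.0075 0 0 0 1" --pt "0.035 -0.022 -0.0075 0 0 0 1" --pt "0.035 -0.022 -0.0075 0 0 0 1" --pt "0.035 -0.022 -0.0075 0 0 0 1" --pt "0 0 0 0 0 0 1"

```text
time: 16.58
tool_pos: [0.3914, -0.0244, 0.0966]
tool_rot: [-3.139, 0.158, -2.161]
contact_force: [-0.1, 0.1, -1.3]
opening: 0.018
```

Run:
```python
from h import *
go([.38,-.045,.0845],[np.pi,.2,-3.12+.055]);print(observe()['qpos'])
```

```text
pos [ 0.3914 -0.0244  0.0966] rot [-3.1389  0.1584 -2.1612] F [-0.0919  0.1483 -1.3459] op 0.018017341055098248 t 16.5833
shift tool [ 0.0251 -0.002   0.0083] n 0.6009344544070481
turn [ 0.1585 -0.0376  0.8894] shift in new axes [ 0.0151 -0.0197  0.0093]
[-0.3877  0.2524  2.1083  0.2256  0.7589 -3.101 ]
```

>>> send_rows --pt "0 0 0 0.0176 -0.0042 0.0988 1" --pt "0 0 0 0.0176 -0.0042 0.0988 1" --pt "0 0 0 0.0176 -0.0042 0.0988 1" --pt "0 0 0 0.0176 -0.0042 0.0988 1" --pt "0 0 0 0.0176 -0.0042 0.0988 1"

```text
time: 17.0
tool_pos: [0.3881, -0.0192, 0.0953]
tool_rot: [3.141, 0.18, -2.663]
contact_force: [0.6, 0.1, -2.7]
opening: 0.0174
```

>>> send_rows --pt "0 0 0 0.0176 -0.0042 0.0988 1" --pt "0 0 0 0.0176 -0.0042 0.0988 1" --pt "0 0 0 0.0176 -0.0042 0.0988 1" --pt "0 0 0 0.0176 -0.0042 0.0988 1" --pt "0 0 0 0 0 0 1"

```text
time: 17.42
tool_pos: [0.3878, -0.0187, 0.0953]
tool_rot: [3.135, 0.196, -3.063]
contact_force: [0.4, -0.3, -2.0]
opening: 0.0176
```

Run:
```python
from h import *
go([.385,-.047,.0825],[np.pi,.2,-3.12+.055]);print(observe()['qpos'])
cam('side','s11');cam('top','t11')
```

```text
pos [ 0.3878 -0.0187  0.0953] rot [ 3.1352  0.1957 -3.0633] F [ 0.4364 -0.3049 -1.9963] op 0.0176064067276899 t 17.4167
shift tool [ 0.0074 -0.0281  0.0114] n 0.6736239264704879
turn [ 0.0067 -0.0043  0.0017] shift in new axes [ 0.0074 -0.028   0.0115]
[-0.3137  0.1939  2.2107  0.1507  0.5633 -2.084 ]
```

View pics/s11.png

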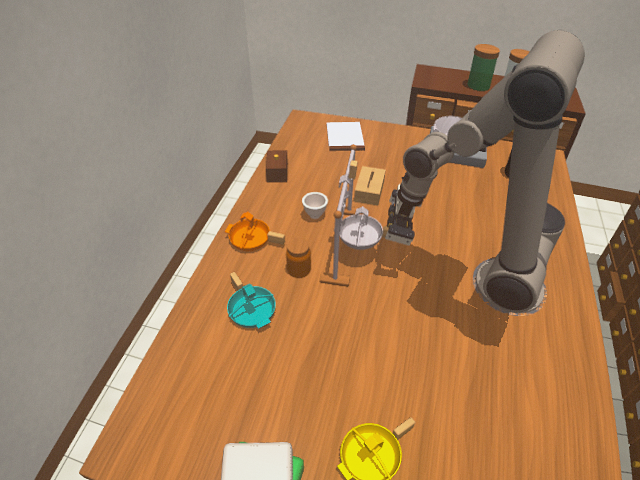

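View pics/t11.png

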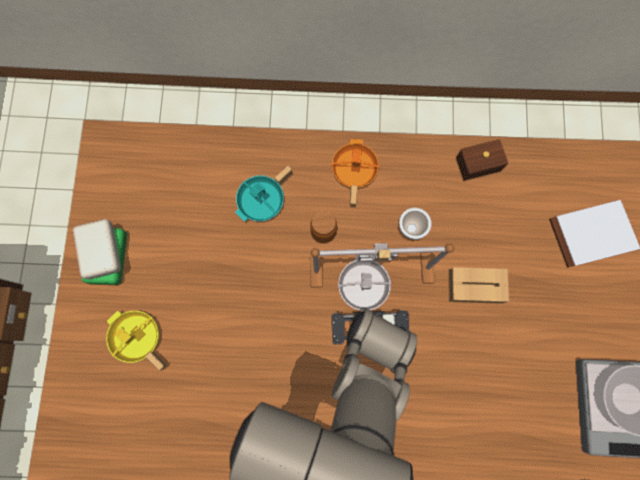

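>>> send_rows --pt "0.003 -0.014 0.006 0.006 -0.004 0 1" --pt "0.004 -0.014 0.0055 0 0 0 1" --pt "0 0 0 0 0 0 1" --pt "0 0 0 0 0 0 1" --pt "0 0 0 0 0 0 1"

```text
time: 17.93
tool_pos: [0.3861, -0.0474, 0.0828]
tool_rot: [3.141, 0.2, -3.058]
contact_force: [-0.6, 0.1, -2.2]
opening: 0.0176
```

Run:
```python
from pan import *
cam('side','s12');cam('top','t12')
tp=observe()['tool_pos'];print(tp,observe()['tool_rot'])
for n in['s12','t12']: panm(n,tp[0]+.1,tp[1]+.008,tp[2]-.015,tp)
for n in['s12','t12']:
    X=cloud(dict(np.load(f'pics/{n}.npz')))
    Q=X[(abs(X[...,0]-.55)<.025)&(abs(X[...,1]+.038)<.065)&(X[...,2]>.128)&(X[...,2]<.222)]
    for lo,hi in((.128,.15),(.2,.222)):
        q=Q[(Q[:,2]>lo)&(Q[:,2]<hi)]; a=np.polyfit(q[:,1],q[:,0],1); print(n,len(q),np.polyval(a,-.037),a[0],q[:,1].min(),q[:,1].max(),np.percentile(q[:,2],[5,50,95]))
s2=cv2.imread('pics/s12.png');cv2.imwrite('pics/s12z.png',cv2.resize(s2[140:290,300:430],None,fx=4,fy=4,interpolation=3))
```

```text
[ 0.3862 -0.0472  0.0829] [-3.1414  0.2004 -3.0575]
s12 hook n 82 min [ 0.0815 -0.0017  0.0602] max [0.1176 0.0229 0.1029] apex [0.0994 0.0117 0.0953] ymid 0.011591752991551192
  floor slope dz/dx,dz/dy [-0.0003  0.0018  0.0048] 523 floor z at centre 0.07270372226805111
t12 hook n 146 min [ 0.0802 -0.0021  0.0655] max [0.1189 0.0222 0.1038] apex [0.0991 0.0098 0.0962] ymid 0.00958997450128736
  floor slope dz/dx,dz/dy [ 0.0036 -0.0004  0.0029] 979 floor z at centre 0.07076910885804336
s12 21 0.5509961993153373 -0.08493050035459822 -0.0821603270348813 0.010711079994085826 [0.1375 0.1441 0.1468]
s12 33 0.5450442741126201 -0.04119497560585059 -0.07112139652938698 0.010122355732374633 [0.2059 0.2142 0.2208]
t12 44 0.5513694763406005 -0.0710342290808448 -0.07610792074113396 0.013046892529675197 [0.1359 0.143  0.1469]
t12 69 0.5473870182073917 -0.06689999895331863 -0.0807252072154965 0.011983355086678069 [0.2056 0.2103 0.2158]
```

View pics/s12z.png

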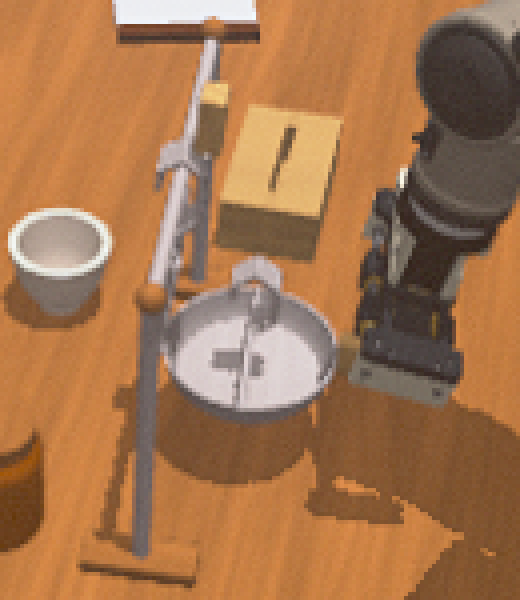

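Run:
```python
from h import *
go([.4515,-.0445,.0825]); 
R=Ro.from_euler('xyz',observe()['tool_rot']).inv(); print('down 10mm',R.apply([0,0,-.01]))
```

```text
pos [ 0.3862 -0.0472  0.0829] rot [-3.1414  0.2004 -3.0575] F [ 0.0154  0.8747 -2.052 ] op 0.01776065160958492 t 18.0333
shift tool [-0.0639 -0.0028  0.0134] n 1.5327894869575607
down 10mm [0.002  0.     0.0098]
```

>>> send_rows --pt "-0.0128 -0.0006 0.0026 0 0 0 1" --pt "-0.0128 -0.0006 0.0026 0 0 0 1" --pt "0 0 0 0 0 0 1" --pt "0 0 0 0 0 0 1"

```text
time: 18.37
tool_pos: [0.4123, -0.046, 0.0827]
tool_rot: [-3.142, 0.2, -3.057]
contact_force: [-0.5, -0.2, -2.3]
opening: 0.0178
```

>>> send_rows --pt "-0.0128 -0.0006 0.0026 0 0 0 1" --pt "-0.0128 -0.0005 0.0026 0 0 0 1" --pt "-0.0128 -0.0005 0.0026 0 0 0 1" --pt "0 0 0 0 0 0 1" --pt "0 0 0 0 0 0 1"

```text
time: 18.78
tool_pos: [0.4505, -0.0444, 0.0824]
tool_rot: [3.141, 0.199, -3.058]
contact_force: [-1.1, 0.1, -2.6]
opening: 0.0172
```

Run:
```python
from pan import *
cam('side','s13');cam('top','t13')
go([.4515,-.0445,.049])
for n in['s13','t13']:
    X=cloud(dict(np.load(f'pics/{n}.npz')))
    Q=X[(abs(X[...,0]-.55)<.035)&(abs(X[...,1]+.034)<.06)&(X[...,2]>.12)&(X[...,2]<.222)]
    side=Q[(abs(Q[:,1]+.034)>.02)]; hk=Q[(abs(Q[:,1]+.034)<.017)]
    for lo,hi in((.13,.15),(.2,.222)):
        q=side[(side[:,2]>lo)&(side[:,2]<hi)]; a=np.polyfit(q[:,1],q[:,0],1); print(n,len(q),np.polyval(a,-.037),a[0],np.percentile(q[:,2],[5,50,95]))
    q=hk[(hk[:,2]<.195)]; print('hook',len(q),q.min(0),q.max(0))
s2=cv2.imread('pics/s13.png');cv2.imwrite('pics/s13z.png',cv2.resize(s2[140:290,300:430],None,fx=4,fy=4,interpolation=3))
```

```text
pos [ 0.4498 -0.0444  0.0823] rot [ 3.1408  0.1983 -3.0582] F [-0.7003 -0.2032 -2.5046] op 0.01763256579421727 t 18.8833
shift tool [ 0.0049 -0.0003  0.033 ] n 0.7907218080362605
s13 5 0.5519430921449088 -0.09922756423086783 [0.1414 0.1422 0.149 ]
s13 15 0.5472197990137542 -0.06872476527927412 [0.2051 0.2097 0.2137]
hook 89 [ 0.5322 -0.05    0.1217] [ 0.5703 -0.0182  0.1819]
t13 30 0.5514956302393046 -0.06608606088579533 [0.1372 0.1412 0.1459]
t13 52 0.5476745891680949 -0.07154735040227107 [0.2038 0.21   0.2145]
hook 79 [ 0.5292 -0.0479  0.1226] [ 0.554  -0.0175  0.1784]
```

View pics/s13z.png

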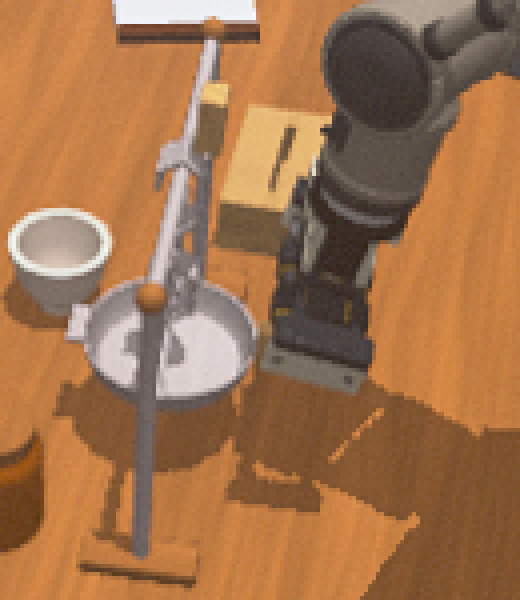

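```bash
python3 -c "
import cv2;s=cv2.imread('pics/t13.png');cv2.imwrite('pics/t13z.png',cv2.resize(s[220:320,300:450],None,fx=5,fy=5,interpolation=3))"
```

```text
(no output)
```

View pics/t13z.png

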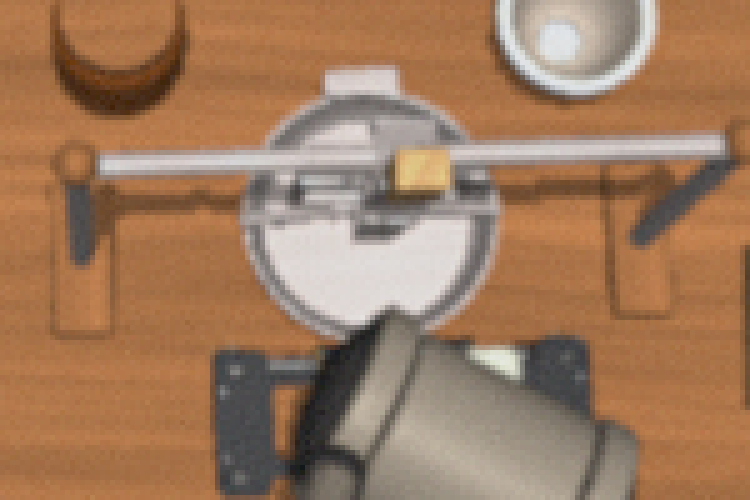

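The pan's hook spans x 0.532 to 0.570 with the loop's bar at 0.5515 inside it, and the hanger is undisturbed. I lower it in small steps.

>>> send_rows --pt "0.001 0 0.006 0 0 0 1" --pt "0.001 0 0.006 0 0 0 1" --pt "0.001 0 0.006 0 0 0 1" --pt "0 0 0 0 0 0 1" --pt "0 0 0 0 0 0 1"

```text
time: 19.3
tool_pos: [0.4514, -0.0447, 0.0638]
tool_rot: [3.141, 0.199, -3.059]
contact_force: [-0.1, 1.1, -2.6]
opening: 0.0177
```

Run:
```python
from pan import *
cam('side','s14');cam('top','t14')
go([.4515,-.0445,.049])
for n in['s14','t14']:
    X=cloud(dict(np.load(f'pics/{n}.npz')))
    Q=X[(abs(X[...,0]-.55)<.035)&(abs(X[...,1]+.034)<.06)&(X[...,2]>.12)&(X[...,2]<.222)]
    side=Q[(abs(Q[:,1]+.034)>.02)]
    for lo,hi in((.13,.15),(.2,.222)):
        q=side[(side[:,2]>lo)&(side[:,2]<hi)]; a=np.polyfit(q[:,1],q[:,0],1); print(n,len(q),np.polyval(a,-.037),a[0],np.percentile(q[:,2],[5,50,95]))
s2=cv2.imread('pics/s14.png');cv2.imwrite('pics/s14z.png',cv2.resize(s2[140:290,300:430],None,fx=4,fy=4,interpolation=3))
```

```text
pos [ 0.452  -0.0448  0.0643] rot [ 3.1415  0.1999 -3.0585] F [-0.2055  0.2145 -3.1142] op 0.017858558222052002 t 19.4
shift tool [0.0035 0.0003 0.0149] n 0.358222193761668
s14 9 0.5510231796320509 -0.07658553591633832 [0.1406 0.1452 0.1485]
s14 15 0.5471795448207583 -0.07127517557153953 [0.2069 0.2108 0.2131]
t14 30 0.5510800334651889 -0.0609492185657861 [0.1397 0.1432 0.1474]
t14 53 0.5477016111269613 -0.07033029194416197 [0.2035 0.2096 0.2138]
```

View pics/s14z.png

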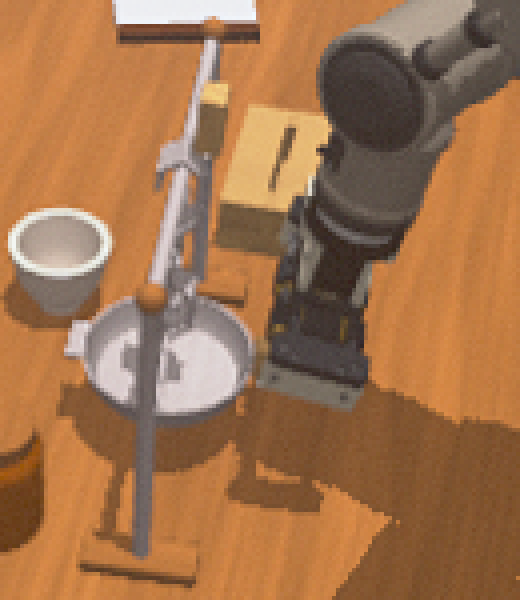

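Still free. I go on until the force changes.

>>> send_rows --pt "0.001 0 0.005 0 0 0 1" --pt "0.001 0 0.005 0 0 0 1" --pt "0 0 0 0 0 0 1" --pt "0 0 0 0 0 0 1"

```text
time: 19.73
tool_pos: [0.4517, -0.0447, 0.0538]
tool_rot: [3.141, 0.199, -3.059]
contact_force: [0.5, 0.3, -2.5]
opening: 0.0175
```

>>> send_rows --pt "0 0 0.002 0 0 0 1" --pt "0 0 0 0 0 0 1" --pt "0 0 0 0 0 0 1"

```text
time: 19.98
tool_pos: [0.4528, -0.0448, 0.0525]
tool_rot: [-3.141, 0.201, -3.058]
contact_force: [0.6, -0.3, -1.6]
opening: 0.018
```

>>> send_rows --pt "0 0 0.0015 0 0 0 1" --pt "0 0 0 0 0 0 1" --pt "0 0 0 0 0 0 1"

```text
time: 20.23
tool_pos: [0.4538, -0.0451, 0.0515]
tool_rot: [-3.14, 0.203, -3.058]
contact_force: [-0.9, 1.0, 5.2]
opening: 0.0174
```

>>> send_rows --pt "0 0 -0.0008 0 0 0 1" --pt "0 0 0 0 0 0 1" --pt "0 0 0 0 0 0 1"

```text
time: 20.48
tool_pos: [0.4528, -0.0448, 0.0518]
tool_rot: [-3.141, 0.201, -3.058]
contact_force: [-0.3, 0.2, 4.3]
opening: 0.0177
```

Run:
```python
from pan import *
cam('side','s15');cam('top','t15')
go([.4515,-.0445,.049]);tp=observe()['tool_pos']
for n in['s15','t15']:
    X=cloud(dict(np.load(f'pics/{n}.npz')))
    panm(n,tp[0]+.1,tp[1]+.0105,tp[2]-.015,tp)
    Q=X[(abs(X[...,0]-.55)<.035)&(abs(X[...,1]+.034)<.06)&(X[...,2]>.12)&(X[...,2]<.222)]
    side=Q[(abs(Q[:,1]+.034)>.02)]
    for lo,hi in((.13,.15),(.2,.222)):
        q=side[(side[:,2]>lo)&(side[:,2]<hi)]; a=np.polyfit(q[:,1],q[:,0],1); print(n,len(q),np.polyval(a,-.037),a[0],np.percentile(q[:,2],[5,50,95]))
s2=cv2.imread('pics/s15.png');cv2.imwrite('pics/s15z.png',cv2.resize(s2[150:270,310:400],None,fx=5,fy=5,interpolation=3))
```

```text
pos [ 0.4528 -0.0448  0.0518] rot [-3.1413  0.2009 -3.0585] F [-0.5775 -0.3996  4.1012] op 0.017592903099017364 t 20.5833
shift tool [0.0018 0.0004 0.0025] n 0.05910717953727465
s15 hook n 49 min [ 0.0807 -0.0138  0.0606] max [0.1002 0.0285 0.1043] apex [0.0932 0.0097 0.0962] ymid 0.00841647211498417
  floor slope dz/dx,dz/dy [ 0.0023 -0.0001  0.0057] 403 floor z at centre 0.042521302434887026
s15 14 0.5508094466763532 -0.08063938012215827 [0.1423 0.145  0.1481]
s15 15 0.547058323050259 -0.06125730565397072 [0.2025 0.2107 0.2137]
t15 hook n 83 min [ 0.0797 -0.0037  0.0655] max [0.1019 0.0343 0.1032] apex [0.092  0.016  0.0945] ymid 0.014784968562465403
  floor slope dz/dx,dz/dy [-0.0023  0.0002  0.0033] 609 floor z at centre 0.04007590971508179
t15 31 0.5511427543944881 -0.06478262229291407 [0.1361 0.1425 0.1469]
t15 56 0.5473929303535215 -0.07477170195080328 [0.2052 0.2099 0.2152]
```

View pics/s15z.png

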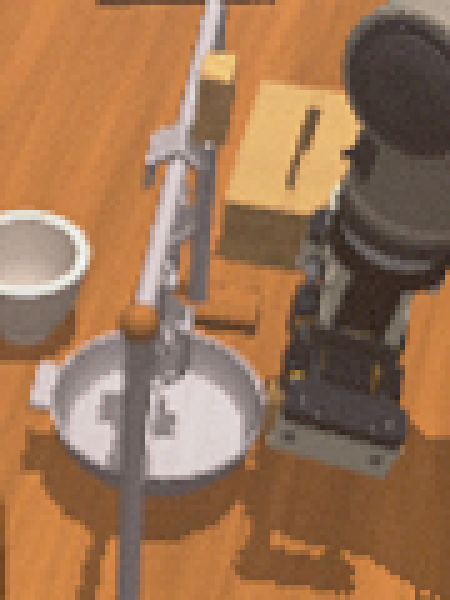

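>>> send_rows --pt "0 0 -0.0007 0 0 0 1" --pt "0 0 0 0 0 0 1" --pt "0 0 0 0 0 0 1"

```text
time: 20.83
tool_pos: [0.4522, -0.0447, 0.0521]
tool_rot: [3.141, 0.2, -3.058]
contact_force: [0.3, 0.1, 1.9]
opening: 0.0182
```

>>> send_rows --pt "0 0 0 0 0 0 0.79" --pt "0 0 0 0 0 0 0.77" --pt "0 0 0 0 0 0 0.74" --pt "0 0 0 0 0 0 0.71" --newtons 15

```text
time: 21.17
tool_pos: [0.4522, -0.0446, 0.0521]
tool_rot: [3.141, 0.199, -3.058]
contact_force: [0.2, 0.5, 0.5]
opening: 0.0254
```

>>> send_rows --pt "0 0 0 0 0 0 0.68" --pt "0 0 0 0 0 0 0.65" --pt "0 0 0 0 0 0 0.6" --pt "0 0 0 0 0 0 0.55" --pt "0 0 0 0 0 0 0.5"

```text
time: 21.58
tool_pos: [0.4524, -0.0448, 0.0523]
tool_rot: [-3.142, 0.2, -3.058]
contact_force: [-0.0, 0.2, 0.6]
opening: 0.043
```

Run:
```python
from pan import *
cam('side','s16');cam('top','t16')
go([.4515,-.0445,.049]);tp=observe()['tool_pos']
for n in['s16','t16']: panm(n,tp[0]+.1,tp[1]+.0105,tp[2]-.015,tp)
s2=cv2.imread('pics/s16.png');cv2.imwrite('pics/s16z.png',cv2.resize(s2[150:270,310:400],None,fx=5,fy=5,interpolation=3))
```

```text
pos [ 0.4524 -0.0447  0.0523] rot [-3.1415  0.2002 -3.0584] F [0.1661 0.4557 0.251 ] op 0.045483441804253885 t 21.6833
shift tool [0.0015 0.0003 0.003 ] n 0.07300683312929793
s16 hook n 49 min [ 0.0812 -0.0109  0.0625] max [0.0991 0.0258 0.1013] apex [0.0923 0.0101 0.0944] ymid 0.008061556786337139
  floor slope dz/dx,dz/dy [-0.0018 -0.0009  0.005 ] 402 floor z at centre 0.04232781703471707
t16 hook n 84 min [ 0.0791 -0.004   0.0611] max [0.1027 0.0339 0.1009] apex [0.0911 0.015  0.0931] ymid 0.014598225629229522
  floor slope dz/dx,dz/dy [-0.0037  0.0041  0.0033] 637 floor z at centre 0.040634438979756986
```

View pics/s16z.png

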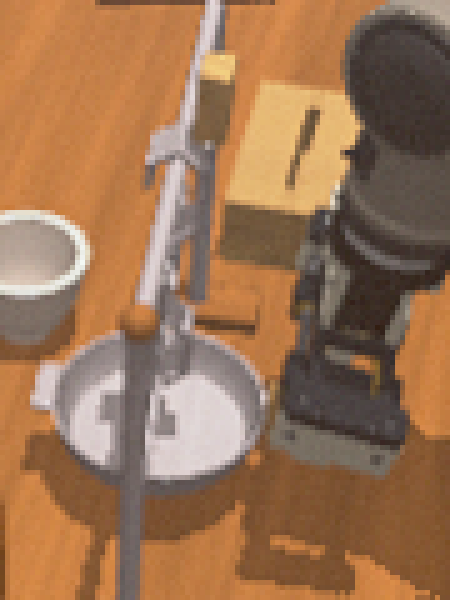

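The pan hangs level with the fingers clear of the ear. I open further and back off along the tool axis.

>>> send_rows --pt "0 0 0 0 0 0 0.4" --pt "0 0 0 0 0 0 0.3" --pt "0 0 -0.005 0 0 0 0.2" --pt "0 0 -0.01 0 0 0 0.2" --pt "0 0 -0.02 0 0 0 0.2"

```text
time: 22.1
tool_pos: [0.4444, -0.045, 0.0858]
tool_rot: [3.14, 0.197, -3.059]
contact_force: [-0.4, 0.0, 0.4]
opening: 0.0721
```

>>> send_rows --pt "0 0 -0.025 0 0 0 0.2" --pt "0 0 -0.025 0 0 0 0.2" --pt "0 0 -0.025 0 0 0 0.2" --pt "0.02 0 -0.02 0 0 0 0.2" --pt "0.03 0 -0.01 0 0 0 0.2"

```text
time: 22.52
tool_pos: [0.3777, -0.0519, 0.1826]
tool_rot: [-3.138, 0.206, -3.057]
contact_force: [-1.5, -0.9, 1.2]
opening: 0.0737
```

>>> send_rows --pt "0.02 0 -0.02 0 0 0 0.2" --pt "0 0 0 0 0 0 0.2" --pt "0 0 0 0 0 0 0.2" --pt "0 0 0 0 0 0 0.2" --pt "0 0 0 0 0 0 0.2"

```text
time: 22.93
tool_pos: [0.3529, -0.0531, 0.195]
tool_rot: [3.142, 0.2, -3.058]
contact_force: [0.6, -0.3, -0.6]
opening: 0.0733
```

```bash
cat > chk.py <<'E'
from pan import *
import sys
k=sys.argv[1]
cam('side','s'+k);cam('top','t'+k)
go([.4515,-.0445,.049]);tp=np.array([.4524,-.0447,.0523])
for n in['s'+k,'t'+k]:
    X=cloud(dict(np.load(f'pics/{n}.npz')))
    panm(n,tp[0]+.1,tp[1]+.0105,tp[2]-.015,tp)
    Q=X[(abs(X[...,0]-.55)<.035)&(abs(X[...,1]+.034)<.06)&(X[...,2]>.12)&(X[...,2]<.222)]
    side=Q[(abs(Q[:,1]+.034)>.02)]
    for lo,hi in((.13,.15),(.2,.222)):
        q=side[(side[:,2]>lo)&(side[:,2]<hi)]; a=np.polyfit(q[:,1],q[:,0],1); print(n,len(q),np.polyval(a,-.037),a[0],np.percentile(q[:,2],[5,50,95]))
s2=cv2.imread(f'pics/s{k}.png');cv2.imwrite(f'pics/s{k}z.png',cv2.resize(s2[150:270,310:400],None,fx=5,fy=5,interpolation=3))
E
python3 chk.py 17
```

```text
pos [ 0.3527 -0.053   0.1947] rot [ 3.141   0.1991 -3.0581] F [-0.6027 -0.4271 -0.0718] op 0.0734705743865085 t 23.0333
shift tool [-0.0684  0.0001  0.1624] n 3.894797820095231
s17 hook n 46 min [ 0.0812 -0.0145  0.0632] max [0.0991 0.0314 0.1013] apex [0.0919 0.0121 0.0945] ymid 0.012510556020642702
  floor slope dz/dx,dz/dy [-0.0048 -0.0008  0.0052] 400 floor z at centre 0.0425453880868758
s17 17 0.55051583940457 -0.08824319933297188 [0.139  0.1433 0.1485]
s17 15 0.5470350672283819 -0.06577255582455618 [0.2051 0.2093 0.2134]
t17 hook n 82 min [ 0.0793 -0.0038  0.0639] max [0.1019 0.0342 0.1012] apex [0.0911 0.0157 0.0931] ymid 0.014628269989699672
  floor slope dz/dx,dz/dy [-0.0017  0.008   0.0033] 626 floor z at centre 0.04064234685551213
t17 37 0.5503047331826734 -0.06015734259697081 [0.1369 0.1412 0.1478]
t17 59 0.5471602400161282 -0.07462942379003387 [0.2044 0.2108 0.2147]
```

View pics/s17z.png

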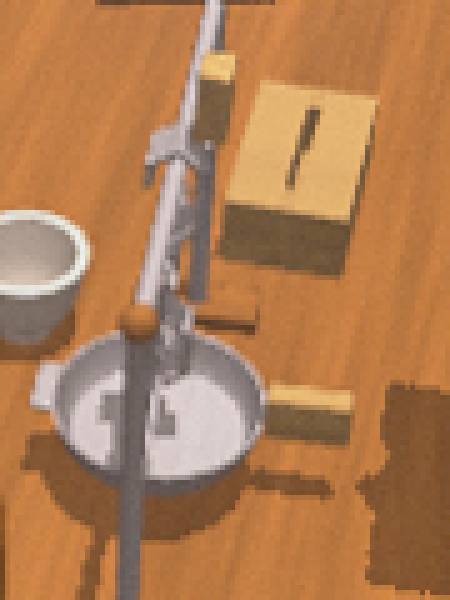

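View pics/s17.png

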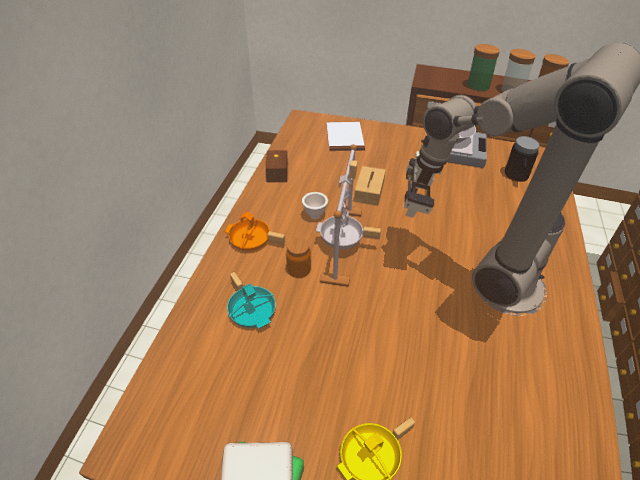

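The chain hangs free and level (pan at (341,233), its shadow clear of it); jar and mortar are where they were. I let it settle for 1 s and compare.

>>> send_rows --pt "0 0 0 0 0 0 0.2" --pt "0 0 0 0 0 0 0.2" --pt "0 0 0 0 0 0 0.2" --pt "0 0 0 0 0 0 0.2" --pt "0 0 0 0 0 0 0.2"

```text
time: 23.45
tool_pos: [0.3524, -0.0531, 0.1951]
tool_rot: [3.142, 0.2, -3.058]
contact_force: [-0.8, 0.1, -0.3]
opening: 0.0736
```

>>> send_rows --pt "0 0 0 0 0 0 0.2" --pt "0 0 0 0 0 0 0.2" --pt "0 0 0 0 0 0 0.2" --pt "0 0 0 0 0 0 0.2" --pt "0 0 0 0 0 0 0.2"

```text
time: 23.87
tool_pos: [0.3524, -0.0531, 0.1952]
tool_rot: [-3.142, 0.2, -3.058]
contact_force: [0.3, 0.3, -0.2]
opening: 0.0735
```

```bash
python3 chk.py 18
python3 - <<'E'
from h import *
a=cv2.imread('pics/s17.png').astype(int);b=cv2.imread('pics/s18.png').astype(int)
print(np.abs(a-b).max(2)[200:260,310:390].mean(),np.abs(a-b).max(2)[350:450,100:200].mean())
a=cam('side','sA');b=cam('side','sB');print(np.abs(a['color'].astype(int)-b['color']).max(2)[200:260,310:390].mean())
# bystanders before/after
for n in('side0','s18'):
    D=dict(np.load(f'pics/{n}.npz'));X=cloud(D)
    for nm,x,y,z in(('jar',.62,.1,.09),('mortar',.63,-.13,.05)):
        q=X[(abs(X[...,0]-x)<.08)&(abs(X[...,1]-y)<.08)&(X[...,2]>z)&(X[...,2]<.13)&(X[...,0]>.59)];print(n,nm,len(q),q.mean(0))
E
```

```text
pos [ 0.3524 -0.0531  0.1952] rot [-3.1415  0.2002 -3.0585] F [ 0.3062  0.564  -0.1592] op 0.0732456378188789 t 23.9667
shift tool [-0.0684  0.0004  0.1631] n 3.91019832171393
s18 hook n 51 min [ 0.0806 -0.013   0.0617] max [0.1013 0.0303 0.1004] apex [0.0921 0.0091 0.094 ] ymid 0.005015961803301584
  floor slope dz/dx,dz/dy [0.     0.0006 0.0051] 396 floor z at centre 0.04240928809961194
s18 18 0.5506061903613629 -0.07679116362335571 [0.137  0.1456 0.1484]
s18 14 0.5467667939143355 -0.06363381968249113 [0.2092 0.2115 0.2163]
t18 hook n 84 min [ 0.0792 -0.0041  0.0602] max [0.1028 0.0341 0.0992] apex [0.091  0.0145 0.0915] ymid 0.014587040779144883
  floor slope dz/dx,dz/dy [-0.0013  0.0051  0.0031] 622 floor z at centre 0.04044495269191479
t18 38 0.5503818062610197 -0.06487695124401313 [0.1342 0.1414 0.1475]
t18 58 0.5472376570101467 -0.07265152287905313 [0.2054 0.2099 0.214 ]
3.6710416666666665 3.475
3.5458333333333334
side0 jar 382 [0.653  0.1124 0.1085]
side0 mortar 293 [ 0.6717 -0.1513  0.0642]
s18 jar 376 [0.653  0.1122 0.1087]
s18 mortar 355 [ 0.6598 -0.1372  0.0639]
```

The chain is still: frame differences are at noise level. The mortar's mean differs only because my box takes in part of the pan's lip; its pixels stay at (315,206). I hand in.

Run:
```python
from h import *
a=cv2.imread('pics/side0.png').astype(int);b=cv2.imread('pics/s18.png').astype(int)
print('mortar px diff',np.abs(a-b).max(2)[192:220,300:327].mean())
workorder.hand_in()
```

```text
mortar px diff 4.235449735449736
the job is handed in; nothing more can be done
```

The hanger now hangs by its hook on the middle of the stand's bar, and the steel pan hangs by its hook from the hanger's bottom bar. I let go of both, backed the arm off and handed the job in at about 24 s of the 72 s allowed; the hand-in gave no verdict.

- **Hang:** the last side and top pictures showed the pan floor level to within 0.01 rad. The pan's underside was about 37 mm above the counter and clear of the posts. The hook sat within a few millimetres of the loop bar, and the hanger leaned about 0.05 rad.
- **Stillness:** pictures taken one second apart differed only by noise.
- **Bystanders:** the jar's position was unchanged. The depth average for the mortar shifted by about 18 mm, which disagreed with the other checks. I put that down to my measuring box probably catching part of the pan's lip, because the mortar's own pixels were unchanged to near noise level between the first and last pictures.
- **On the way:** while carrying the pan I ran joint 6 almost to the end of its range (-3.10 of -3.11), so the arm stopped short there. I turned it back and went on. Nothing was touched and the pan did not slip.

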